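Empty the parts basket of the ultrasonic cleaner

TASK

Lift the basket of polished glass balls out of the drained ultrasonic cleaner, stand it upright on the rubber mat and let go, so that it drips off. Then pick it up again and gently pour all six balls into the white bowl with the lip of the basket held low over it, so that no ball drops hard or is lost, and stand the empty basket upright back on the mat. Leave the bowl where it is, and do not disturb the bottle, the felt wheel or the cleaner's lid.

Things in the scene. Friction and masses are not known exactly. Their poses are not given: they have to be found in the camera images.
- basket: Perforated steel basket, a straight open cup: outer diameter 65 mm (67 over the bead at the rim), 62 mm high, wall 2 mm, floor 3 mm, 130 to 210 g. Origin at the centre of its underside, z up. Starts standing in the cleaner's tank, turned up to 0.8 rad from it, rim 5 mm below the tank's top, with no room for fingers round its body. A carrying bail swings over its mouth.
- bail_grip (a point): Middle of the bail's wooden grip: round bar, diameter 12 mm, 38 mm long, parallel to the basket's y axis; with the bail straight up it is on the basket's axis, 118 mm above the underside, 56 mm above the rim. Site y along the grip, point z away from the pivots. The bail's wire legs (5 mm thick) run down at basket y = +31 and -31 mm to pivots on the rim, 68 mm above the underside.
- bail (a joint): Angle of the bail on the basket, rad: 0 straight up, positive leaning to the basket's +x, at most 0.3 either way at the start; stops at 1.3. Its pivots are a little stiff (0.02 N m): the bail stays where it is put, but a basket carried by it hangs on the pivots nearly upright and cannot be tipped by it. To pour, take the basket round its body, with one finger on its +y and one on its -y side (clear of the bail).
- cleaner: Bench-top ultrasonic cleaner, stainless box 190 mm (its x) by 125 mm (its y), 130 mm high, fixed to the bench. Origin at the centre of its underside. The open, dry tank in its top measures 150 by 85 mm, its floor is 63 mm above the origin and its top edge 130 mm. The control panel is on its -x face. It stands to the left or to the right of the mat, turned by up to 0.3 rad.
- mat: Black square rubber draining mat, 150 by 150 mm, 4 mm thick, fixed to the bench between the cleaner and the bowl. Origin at the centre of its underside; its top is 4 mm above.
- bowl: White enamelled round bowl, loose, 450 g, diameter 150 mm at the rim, 50 mm high, wall 4 mm, flat floor some 60 mm across and flaring sides. Origin at the centre of its underside. It stands on the bench on the other side of the mat from the cleaner.
- bottle: White plastic bottle with a pointed nozzle, 54 mm in diameter, 150 mm high, loose. Bystander on the far side of the work. Origin at the centre of its underside.
- felt_wheel: Grey felt polishing wheel lying flat, 96 mm in diameter, 28 mm high, loose. Bystander on the far side. Origin at the centre of its underside.
- tank_lid: Steel lid of the cleaner lying flat on the bench, 165 (its x) by 100 mm, 28 mm high with its black loop handle, loose. Bystander on the far side. Origin at the centre of its underside.
- ball0: Centre of one of the six equal polished amber glass balls, 20 mm in diameter, 10.5 g, smooth and rolling freely; all start in the basket.
- ball1: Centre of one of the six equal polished amber glass balls, 20 mm in diameter, 10.5 g, smooth and rolling freely; all start in the basket.
- ball2: Centre of one of the six equal polished amber glass balls, 20 mm in diameter, 10.5 g, smooth and rolling freely; all start in the basket.
- ball3: Centre of one of the six equal polished amber glass balls, 20 mm in diameter, 10.5 g, smooth and rolling freely; all start in the basket.
- ball4: Centre of one of the six equal polished amber glass balls, 20 mm in diameter, 10.5 g, smooth and rolling freely; all start in the basket.
- ball5: Centre of one of the six equal polished amber glass balls, 20 mm in diameter, 10.5 g, smooth and rolling freely; all start in the basket.
Not all that is in view belongs to the job. Leave any yellow look-alike of the basket alone.

How it is judged:
On the way, in this order (a step that is already met when the one before it is completed fails the run):
1. the basket stands upright on the mat, let go, with all six balls still in it (horizontal distance between basket and mat below 0.062 m and angle between basket's own z axis and vertical below 0.08 rad and z of basket in the frame of mat below 0.008 m and linear speed of basket below 0.03 m/s and contact force between the fingers and basket below 0.05 N and distance between each of ball0, ball1, ball2, ball3, ball4, ball5 and basket below 0.06 m), for 0.3 s.
2. all six balls have been poured into the bowl (horizontal distance between each of ball0, ball1, ball2, ball3, ball4, ball5 and bowl below 0.068 m and z of ball0 in the frame of bowl between 0 and 0.05 m and z of ball1 in the frame of bowl between 0 and 0.05 m and z of ball2 in the frame of bowl between 0 and 0.05 m and z of ball3 in the frame of bowl between 0 and 0.05 m and z of ball4 in the frame of bowl between 0 and 0.05 m and z of ball5 in the frame of bowl between 0 and 0.05 m), for 0.2 s.
At the end, for the whole second after the job is handed in: All six balls lie in the bowl (centres within 68 mm of its axis and below its rim), and the empty basket stands upright (within 0.08 rad) and still on the mat, its centre within 62 mm of the mat's centre, let go (all of step 2 and horizontal distance between basket and mat below 0.062 m and angle between basket's own z axis and vertical below 0.08 rad and z of basket in the frame of mat below 0.008 m and linear speed of basket below 0.03 m/s and contact force between the fingers and basket below 0.05 N); the robot touches nothing.
It fails at once if a glass ball dropped hard (faster than 1.8 m/s, a fall of some 165 mm) (linear speed of any of ball0, ball1, ball2, ball3, ball4, ball5 above 1.8 m/s).
It fails at once if the bowl shifted by more than 30 mm or tipped (distance of bowl from where it was at the start of the episode above 0.03 m or angle between bowl's own z axis and vertical above 0.3 rad).
It fails at once if a bystander (bottle, felt wheel, lid) shifted by more than 30 mm or knocked over (distance of any of bottle, felt_wheel, tank_lid from where it was at the start of the episode above 0.03 m or angle between bottle's own z axis and vertical above 0.5 rad).
It also fails if it takes over 72 s, if anything falls off the work surface, if the arm or the gripper's body presses on something with over 40 N, if the wrist force passes 120 N, or if a joint passes its speed limit or range.

ROBOT

A 7-joint arm with a two-finger parallel gripper is mounted at the origin on the work surface. World frame = base frame: x ahead of the robot, y to its left, z up, the work surface at z = 0. Lengths are in m, angles in rad, forces in N, time in s.
With the tool pointing down it reaches from about 0.425 to 0.925 m from the base axis. Payload 6.8 kg.
Tool frame: the origin (TCP) lies midway between the tips of the shut fingers; the grasp point (between the pads) lies r.grip_point_offset behind it (r.grip_point_offset is the distance from the TCP to the grasp point, in m); z points along the fingers, y is the direction in which the jaws open and shut (so a half turn about z gives the same grasp; the last joint's range is limited). The gripper opens to 85 mm and grips with 20 to 120 N. Pads are 22 mm wide; open, the fingers measure 114 mm over their backs; the gripper's body (76 mm by 85 mm) begins 54 mm behind the grasp point. The pads swing forward as they close: fully open they stand 13 mm farther back than shut.
Start: joints at [-1.299, 0.477, 0.022, 1.555, -0.011, 1.109, -0.083], TCP at [0.25, 0.627, 0.231] pointing down, gripper open.
Joint ranges: [-2.96, 2.96], [-0.34, 2.1], [-1.41, 1.46], [0.24, 2.44], [-1.37, 4.51], [0.17, 1.92], [-2.96, 2.96]. Speed limits (rad/s): [2.39, 2.39, 3.14, 3.14, 3.14, 3.14, 3.14].

INTERFACE

Orientations are given as a rotation vector (axis times angle).
In Python, from bench import r gives the robot as it stands. The module is installed in compiled form; this text tells all that it offers.
- The arm moves only by the tool play_rows, never from a script. Its argument "deltas" is a list of rows, each a list of 3 entries, a list of its own where there are three numbers: the finger opening in mm, from 0 to 85.4, then the shift along the tool's x, y, z in mm, then the turn, a rotation vector about the tool's x, y, z in rad. A call has 1 to 8 rows; each row is the pose to reach, as a shift and turn from the pose measured when the call began, along the tool's axes at that moment; what a row does not reach only later rows make up. A row lasts 1/8 s, in which the tool goes at most 62.5 mm and 10.7 degrees, less where a joint would pass 70% of its speed; a pose out of reach is approached as far as the arm can. A call with a gripper value outside its range is refused whole. The fingers move at their own pace and stop on an object; "squeeze" is the grip in N (left out, the last holds). Time passes only in rows, so rows that repeat a pose let the fingers close. It gives the time, the measured TCP pose, the force and the opening at its end, in the units of the state.
- r.get_obs(): the state, without advancing time (a new reading comes with each control period).
- r.grab_frame(name): name is "scene" or "top" or "wrist"; returns (picture, depth): 384x512x3 uint8, red, green, blue; 384x512 float32, m along the optical axis (not along the pixel's ray), 0 where there is no reading.
- r.camera_model(name): a dict with "mtx" (3x3 intrinsics, pixels), "rvec" (rotation vector, rad) and "tvec" (3), from world to camera coordinates, as OpenCV has them; the wrist camera has in their place "T_tool_cam" (4x4, takes a point from camera to tool coordinates, whose origin is the TCP and whose axes are the flange's). Camera axes: x right, y down, z forward; pixel columns grow to the right and rows downward; lengths in m; the calibration is good to about 2 mm. A picture is of the moment at which its call begins: read the wrist's pose just before it. camera_model takes no time and is no camera call.
- r.hand_in(): hands the job in, once; it reports no verdict.
The state is a dict: "clock": time; "joints": joint angles; "qvel": joint speeds; "tau": joint torques, N m; "tcp_pos": TCP position; "orientation": TCP orientation; "contact_force": force on the tool from outside, world axes, zero at the start; "moment": the same for the moment, N m; "grip_width": finger opening in m.
Only numpy, scipy, OpenCV 4.12 (cv2) and the standard library are available. Lean on these libraries where they do the work, as an engineer would, in place of code of your own. Each camera call takes 0.05 s, during which the arm holds its last target. There are 200 camera calls.

## Working session

There is one attempt and no reset: what is moved stays moved. The work goes in short steps, Python scripts to look and compute and a tool call to move; the robot and the scene stay as the last step left them, time stands still between calls to the robot, and variables do not carry over. Pictures are saved under pics/ and viewed, about 8 in all and at most 12, crops included, and the job is handed in when it is done.

Besides the shell and the picture viewer there is one more tool, called as name([rows], argument=value, ...), one row to a line, values as JSON. play_rows: Moves the arm, as the interface text tells. Its arguments: {"type":"object","properties":{"deltas":{"type":"array"},"squeeze":{"type":"number"}},"required":["deltas"]}

```bash
mkdir -p pics; cat > h.py <<'E'
import numpy as np, cv2
from scipy.spatial.transform import Rotation as R
from bench import r
def w2c(n):
    c=r.camera_model(n); return np.array(c['mtx']),cv2.Rodrigues(np.array(c['rvec'],float))[0],np.array(c['tvec'],float).ravel()
def cloud(n,d):
    if n=='wrist':
        raise 0
    K,Rm,t=w2c(n); v,u=np.mgrid[:384,:512]
    p=np.stack([(u-K[0,2])/K[0,0]*d,(v-K[1,2])/K[1,1]*d,d],-1)
    return (p-t)@Rm
def wcloud(d,o):
    c=r.camera_model('wrist');K=np.array(c['mtx']);T=np.array(c['T_tool_cam']); v,u=np.mgrid[:384,:512]
    p=np.stack([(u-K[0,2])/K[0,0]*d,(v-K[1,2])/K[1,1]*d,d],-1)
    p=p@T[:3,:3].T+T[:3,3]
    return p@R.from_rotvec(o['orientation']).as_matrix().T+np.array(o['tcp_pos'])
def save(n,im): cv2.imwrite('pics/'+n,im[...,::-1])
def pose():
    o=r.get_obs(); return np.array(o['tcp_pos']),R.from_rotvec(o['orientation']),o
def rel(p,Rt):
    "shift mm and rotvec from the current pose to world target"
    p0,R0,o=pose(); return (R0.inv().apply(np.array(p)-p0)*1000).round(1),(R0.inv()*Rt).as_rotvec().round(3)
E
python3 - <<'E'
from h import *
print(r.get_obs(), r.grip_point_offset)
ims=[]
for n in('scene','top'):
    im,d=r.grab_frame(n); np.savez(n+'0.npz',im=im,d=d); ims.append(im)
    print(n,r.camera_model(n))
print(r.camera_model('wrist'))
save('a.png',cv2.resize(np.vstack(ims),(800,1200))[:600]);save('b.png',cv2.resize(ims[1],(800,600)))
E
```

```text
{'clock': 0.0, 'joints': array([-1.29910684,  0.47779117,  0.0223142 ,  1.55647667, -0.01153897,
        1.10928677, -0.08309718]), 'qvel': array([-0.00081537, -0.00131292,  0.00078938,  0.00040815, -0.00159964,
        0.00018369, -0.00134306]), 'tau': array([-1.58396906e-03, -5.96437490e+01,  1.60650719e+00, -2.81204438e+01,
        1.22710224e-02,  9.21003259e-03,  2.96512212e-05]), 'tcp_pos': array([0.25000514, 0.62634517, 0.23032055]), 'orientation': array([-5.92898692e-01, -3.08487422e+00,  2.85373276e-03]), 'contact_force': array([ 0.70126562, -0.03967274, -0.17633434]), 'moment': array([-0.02178592,  0.00118693, -0.04317048]), 'grip_width': 0.0851421911236527} 0.0187
scene {'mtx': array([[415.4025554 ,   0.        , 259.105868  ],
       [  0.        , 415.4025554 , 185.47998115],
       [  0.        ,   0.        ,   1.        ]]), 'rvec': array([ 1.71785153,  1.42369388, -0.82026294]), 'tvec': array([-0.04715574, -0.20981046,  1.78223062])}
top {'mtx': array([[386.4466915 ,   0.        , 253.72813129],
       [  0.        , 386.4466915 , 188.66462322],
       [  0.        ,   0.        ,   1.        ]]), 'rvec': array([ 2.16790187, -2.05556418,  0.2199959 ]), 'tvec': array([-0.11802516,  0.66528188,  1.00143638])}
{'mtx': array([[336.92536608,   0.        , 255.3055814 ],
       [  0.        , 336.92536608, 191.98835882],
       [  0.        ,   0.        ,   1.        ]]), 'T_tool_cam': array([[ 9.48993000e-06, -9.48955333e-01, -3.15410487e-01,
         8.04883078e-02],
       [ 9.99999882e-01,  1.62344274e-04, -4.58347271e-04,
         2.43675591e-04],
       [ 4.86156173e-04, -3.15410445e-01,  9.48955223e-01,
        -1.42499762e-01],
       [ 0.00000000e+00,  0.00000000e+00,  0.00000000e+00,
         1.00000000e+00]])}
```

View pics/a.png

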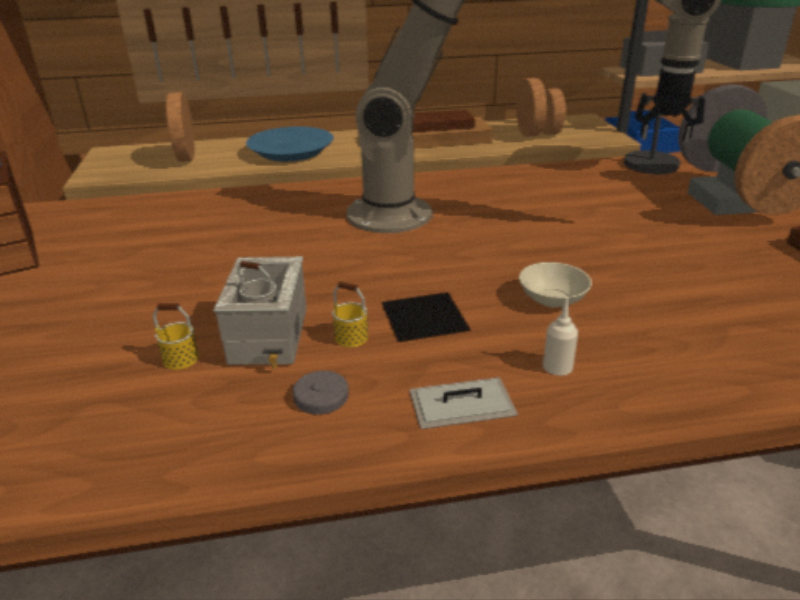

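View pics/b.png

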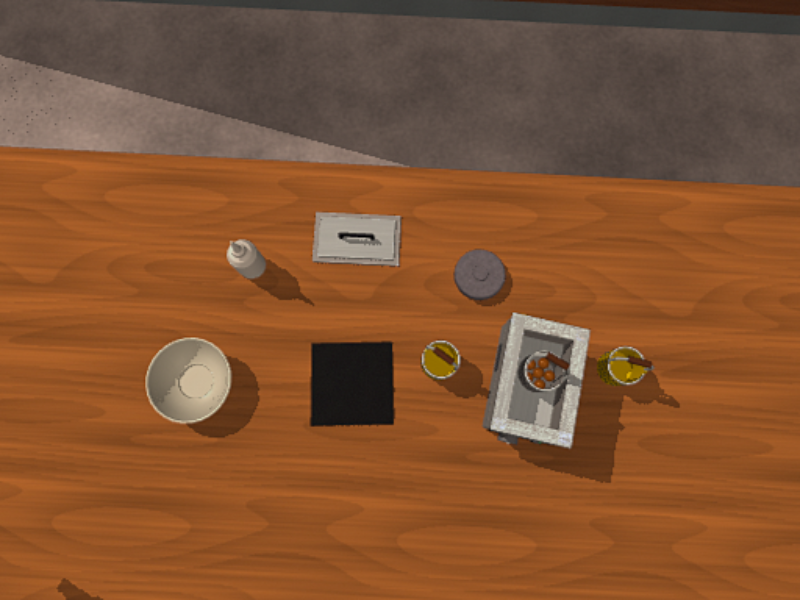

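The bowl is at (189,381) in b.png, the mat at (352,384), the cleaner at (540,380), the lid at (356,239), the wheel at (480,274) and the bottle at (245,258). Three things could be taken for the basket: a yellow one at (440,360), a yellow one at (627,365), and the steel one with amber balls in the tank at (543,370). The description fits the steel one. Next I'll check it in a close crop and measure it.

```bash
python3 - <<'E'
from h import *
z=np.load('top0.npz'); im,d=z['im'],z['d']; P=cloud('top',d); np.save('P.npy',P)
s=512/800
save('c.png',cv2.resize(im[195:290,300:430],None,fx=6,fy=6,interpolation=cv2.INTER_CUBIC))
def at(u,v): return P[int(v*s),int(u*s)].round(3)
for n,(u,v) in dict(mat=(352,384),bowl=(195,381),yel1=(440,365),yel2=(627,370),rimclean=(550,322),bottle=(240,245),lid=(330,240),wheel=(480,262)).items(): print(n,at(u,v))
# mat
hsv=im.max(-1); m=(hsv<45)&(abs(P[...,2]-.004)<.01)&(abs(np.mgrid[:384,:512][1]-225)<35)
q=P[m]; print('mat',cv2.minAreaRect(q[:,:2].astype(np.float32)),q[:,2].mean())
# bowl rim
b=(P[...,2]>.04)&(P[...,2]<.06); q=P[b]; 
from scipy.optimize import least_squares
sel=q[(np.hypot(*(q[:,:2]-P[int(381*s),int(189*s),:2]).T)<.11)]
f=cv2.minEnclosingCircle(sel[:,:2].astype(np.float32)); print('bowl',f)
c=(abs(P[...,2]-.13)<.006); q=P[c]; q=q[(q[:,1]<.0)]; print('cleaner',cv2.minAreaRect(q[:,:2].astype(np.float32)),len(q))
# bail grip brown
h=cv2.cvtColor(im,cv2.COLOR_RGB2HSV)
U=P[...,2]; m=(U>.155)&(U<.21); n,l,st,ce=cv2.connectedComponentsWithStats(m.astype(np.uint8))
for i in range(1,n):
    if st[i,4]>4: q=P[l==i]; print(st[i],q.mean(0).round(4),q.min(0).round(3),q.max(0).round(3))
for n in('yel',):
    m=(U>.06)&(U<.14)&(h[...,0]>22)&(h[...,0]<35)&(h[...,1]>150); q=P[m]; print('yellow',len(q),[ (g.min(0).round(3),g.max(0).round(3)) for g in (q[q[:,1]>-.17],q[q[:,1]<-.17]) if len(g)])
E
```

```text
mat [ 0.516 -0.009 -0.001]
bowl [ 0.506  0.281 -0.   ]
yel1 [ 0.559 -0.168  0.   ]
yel2 [ 0.568 -0.513  0.003]
rimclean [ 0.625 -0.339  0.132]
bottle [0.738 0.195 0.109]
lid [0.786 0.051 0.008]
wheel [ 0.755 -0.235  0.018]
mat ((0.6180378198623657, -0.0030103549361228943), (0.3542286455631256, 0.14730748534202576), 3.569958448410034) 0.0036001488904882366
bowl ((0.5042197704315186, 0.27519088983535767), 0.07497537136077881)
cleaner ((0.5584381818771362, -0.32153448462486267), (0.25277718901634216, 0.26577746868133545), 46.41927719116211) 2158
[341 225  24  17 110] [ 0.5566 -0.3345  0.1796] [ 0.535 -0.361  0.155] [ 0.57  -0.306  0.189]
yellow 9 [(array([ 0.575, -0.137,  0.074]), array([ 0.575, -0.137,  0.074])), (array([ 0.542, -0.518,  0.06 ]), array([ 0.581, -0.187,  0.075]))]
```

View pics/c.png

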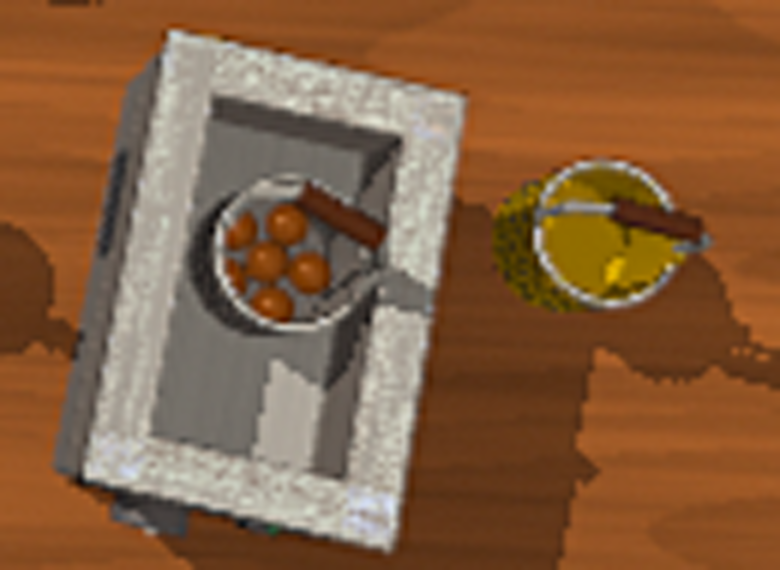

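The crop confirms the steel basket: rim centred at about (300,250), amber balls inside, and the bail's brown grip from (308,190) to (378,238). It stands in the tank, and the yellow look-alike is at right.

```bash
python3 - <<'E'
from h import *
P=np.load('P.npy'); K,Rm,t=w2c('top')
def ray(u,v,z):
    d=Rm.T@np.array([(u-K[0,2])/K[0,0],(v-K[1,2])/K[1,1],1]); c=-Rm.T@t; return c+d*(z-c[2])/d[2]
print('cam',-Rm.T@t)
s=.64
c=np.array([ray(u*s,v*s,.004) for u,v in((311,343),(392,342),(394,424),(312,426))]); print('mat',c.round(3).tolist(),c.mean(0))
cr=lambda u,v,z: ray(300+u/6,195+v/6,z)
c=np.array([cr(u,v,.13) for u,v in((175,30),(465,97),(393,552),(85,480))]); print('clean',c.round(3).tolist(),c.mean(0))
print('rim edges',[cr(u,v,.125).round(4).tolist() for u,v in((215,250),(300,174),(300,328))])
g=[cr(u,v,.183) for u,v in((306,190),(380,238))]; print('grip',g,(g[0]+g[1])/2, np.arctan2(*(g[0]-g[1])[[1,0]]))
Z=P[230:250,340:368]; q=Z[(Z[...,2]>.17)&(Z[...,2]<.2)]; m=q.mean(0);print(len(q),m,np.linalg.svd(q-m)[2][0], q[:,2].max())
print('yel1',cr(-60,0,0))
E
```

```text
cam [ 0.45047664 -0.08788609  1.11747554]
mat [[0.585, 0.071, 0.004], [0.595, -0.079, 0.004], [0.446, -0.09, 0.004], [0.435, 0.057, 0.004]] [ 0.51521472 -0.010204    0.004     ]
clean [[0.638, -0.28, 0.13], [0.616, -0.405, 0.13], [0.424, -0.373, 0.13], [0.446, -0.245, 0.13]] [ 0.53098839 -0.32587495  0.13      ]
rim edges [[0.5448, -0.2993, 0.125], [0.5793, -0.3356, 0.125], [0.5138, -0.3357, 0.125]]
grip [array([ 0.56543375, -0.32352513,  0.183     ]), array([ 0.54765417, -0.35332441,  0.183     ])] [ 0.55654396 -0.33842477  0.183     ] 1.032847770834265
56 [ 0.55190967 -0.34295787  0.18238493] [-0.40158745 -0.89742164 -0.18265245] 0.1876671936098694
yel1 [ 0.67190698 -0.18985335  0.        ]
```

```bash
cat >> h.py <<'E'
def down(phi): # tool down, tool y at azimuth phi
    c,s=np.cos(phi),np.sin(phi); return R.from_matrix(np.array([[-s,c,0],[c,s,0],[0,0,-1]]).T)
def log():
    o=r.get_obs(); f=open('log.txt','a'); f.write(' '.join(map(str,np.r_[o['joints'],o['tcp_pos'],o['orientation']]))+'\n'); f.close(); return o
E
python3 - <<'E'
from h import *
log(); print(rel([.5,.3,.33],down(.55)*R.from_rotvec([.45,.3,0])))
E
```

```text
(array([-353.2, -210.7,  -99.2]), array([0.337, 0.434, 0.625]))
```

play_rows([
  [85, [-353, -211, -99], [0.337, 0.434, 0.625]],
  [85, [-353, -211, -99], [0.337, 0.434, 0.625]],
  [85, [-353, -211, -99], [0.337, 0.434, 0.625]],
  [85, [-353, -211, -99], [0.337, 0.434, 0.625]],
  [85, [-353, -211, -99], [0.337, 0.434, 0.625]],
  [85, [-353, -211, -99], [0.337, 0.434, 0.625]],
  [85, [-353, -211, -99], [0.337, 0.434, 0.625]],
  [85, [-353, -211, -99], [0.337, 0.434, 0.625]],
])

```text
clock: 1.1
tcp_pos: [0.5029, 0.2953, 0.33]
orientation: [-1.302, -2.3, 0.333]
contact_force: [1.0, 0.5, -0.7]
grip_width: 0.0852
```

```bash
python3 - <<'E'
from h import *
o=log(); print(o['joints'],o['clock'],o['tcp_pos']); print(rel([.6,0,.33],down(0)*R.from_rotvec([-.5,-.4,0])))
E
```

```text
[-0.62826467  0.54062881  0.21672081  1.35271557 -0.34370282  1.74984
  0.15042559] 1.1 [0.50289096 0.2952807  0.33000184]
(array([-294.6,  -81.7,  -56. ]), array([-0.895, -0.693,  0.587]))
```

play_rows([
  [85, [-295, -82, -56], [-0.895, -0.693, 0.587]],
  [85, [-295, -82, -56], [-0.895, -0.693, 0.587]],
  [85, [-295, -82, -56], [-0.895, -0.693, 0.587]],
  [85, [-295, -82, -56], [-0.895, -0.693, 0.587]],
  [85, [-295, -82, -56], [-0.895, -0.693, 0.587]],
  [85, [-295, -82, -56], [-0.895, -0.693, 0.587]],
  [85, [-295, -82, -56], [-0.895, -0.693, 0.587]],
  [85, [-295, -82, -56], [-0.895, -0.693, 0.587]],
])

```text
clock: 2.1
tcp_pos: [0.5982, 0.0022, 0.3284]
orientation: [1.766, 1.775, 0.093]
contact_force: [0.2, -0.5, 0.1]
grip_width: 0.085
```

```bash
python3 - <<'E'
from h import *
o=log(); print(o['joints'],o['clock'],o['tcp_pos']); print(rel([.52,-.31,.30],down(-.54)))
E
```

```text
[-0.84132179  0.07758059  0.46700087  2.02928154  0.7197723   0.8350894
 -0.81611309] 2.1 [0.59823892 0.00217365 0.32843255]
(array([-284.7, -113.5,  102.1]), array([0.596, 0.254, 0.526]))
```

play_rows([
  [85, [-285, -113, 102], [0.596, 0.254, 0.526]],
  [85, [-285, -113, 102], [0.596, 0.254, 0.526]],
  [85, [-285, -113, 102], [0.596, 0.254, 0.526]],
  [85, [-285, -113, 102], [0.596, 0.254, 0.526]],
  [85, [-285, -113, 102], [0.596, 0.254, 0.526]],
  [85, [-285, -113, 102], [0.596, 0.254, 0.526]],
  [85, [-285, -113, 102], [0.596, 0.254, 0.526]],
  [85, [-285, -113, 102], [0.596, 0.254, 0.526]],
])

```text
clock: 3.1
tcp_pos: [0.5216, -0.3072, 0.3001]
orientation: [-2.729, -1.553, -0.001]
contact_force: [0.4, -0.3, -0.1]
grip_width: 0.0851
```

```bash
python3 - <<'E'
from h import *
o=log(); print(o['joints'],o['clock'],o['tcp_pos'],o['orientation'])
im,d=r.grab_frame('wrist'); np.savez('w1.npz',im=im,d=d,p=o['tcp_pos'],q=o['orientation'])
save('d.png',cv2.resize(im,(800,600)))
P=wcloud(d,o); np.save('Pw.npy',P)
h=cv2.cvtColor(im,cv2.COLOR_RGB2HSV)
m=(P[...,2]>.165)&(P[...,2]<.2)&(np.hypot(P[...,0]-.555,P[...,1]+.34)<.05); q=P[m]; mm=q.mean(0)
print(len(q),mm,np.linalg.svd(q-mm)[2][0],q.min(0),q.max(0))
E
```

```text
[-0.12259885  0.36526807  0.73557387  1.68245835 -0.26185284  1.19548704
  0.14133861] 3.1 [ 0.52155891 -0.3072145   0.3000989 ] [-2.72933507e+00 -1.55346039e+00 -1.21055304e-03]
798 [ 0.5605753  -0.33256858  0.18186073] [-0.46540949 -0.87786993  0.11286447] [ 0.54062662 -0.35979264  0.16513927] [ 0.57314376 -0.30764476  0.18671346]
```

View pics/d.png

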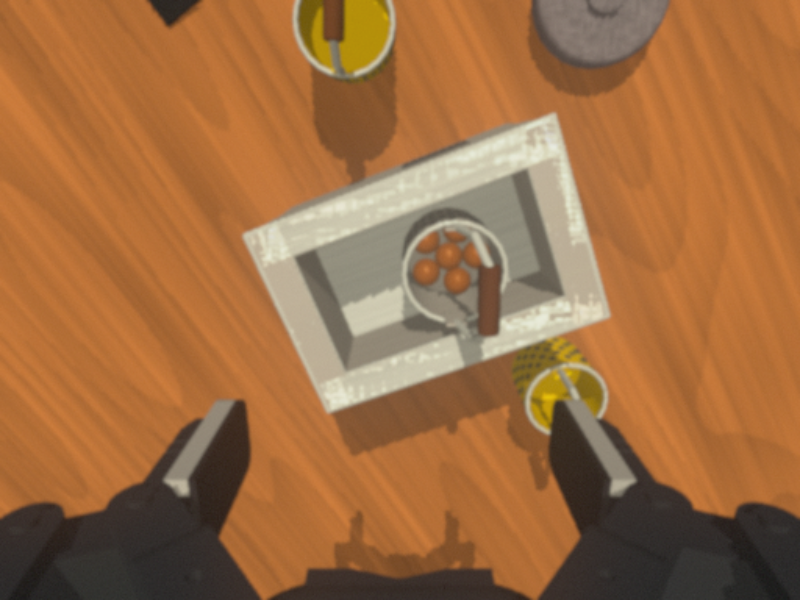

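The wrist view shows the steel basket at (455,272) with six balls in it. Its wooden grip runs from (490,264) to (488,334), parallel to the tool's x. One yellow basket is at (345,30) and the other at (565,400).

```bash
cat > fk.py <<'E'
from h import *
from scipy.optimize import least_squares
D=np.loadtxt('log.txt')
def fk(q,x):
    # x: base yaw, yaw sign folded; heights h1,L1,e1,L2,e2,L3,e3; yaw7
    s1,x=x[0],x[1:]
    Y=lambda a:R.from_euler('y',a); Z=lambda a:R.from_euler('z',a)
    Rr=Z(x[0]+s1*q[0]); p=np.array([0,0,x[1]])
    Rr=Rr*Y(q[1]+x[10]); Rr=Rr*Z(s1*q[2]); p=p+Rr.apply([x[2],0,x[3]])
    Rr=Rr*Y(q[3]+x[11]); Rr=Rr*Z(s1*q[4]); p=p+Rr.apply([x[4],0,x[5]])
    Rr=Rr*Y(q[5]+x[12]); p=p+Rr.apply([x[6],0,x[7]]); Rr=Rr*Z(s1*q[6]+x[8])
    return p,Rr
def res(x,s):
    o=[]
    for r_ in D:
        p,Q=fk(r_[:7],np.r_[s,x]); o+=[(p-r_[7:10])*10,(Q.inv()*R.from_rotvec(r_[10:])).as_rotvec()]
    return np.concatenate(o)
def fit():
    best=None
    for s in(1,-1):
        for y0 in np.arange(-3,3.1,1.5):
            for y8 in np.arange(-3,3.1,1.5):
                f=least_squares(res,[y0,.35,0,.4,0,.4,0,.25,y8,0,0,0,0],args=(s,),max_nfev=80)
                if best is None or f.cost<best[0]: best=(f.cost,s,f.x)
    return best
if __name__=='__main__':
    b=fit(); print(b[0],b[1],b[2].round(4)); np.save('fk.npy',np.r_[b[1],b[2]])
E
python3 - <<'E'
from h import *
z=np.load('w1.npz'); im=z['im']; P=np.load('Pw.npy')
h=cv2.cvtColor(im,cv2.COLOR_RGB2HSV)
m=np.zeros(im.shape[:2],bool); m[165:217,304:322]=1
m&=(P[...,2]>.165)&(h[...,1]>110); q=P[m]; mm=q.mean(0); v=np.linalg.svd(q-mm)[2][0]
t=(q-mm)@v; print(len(q),mm,v,t.min(),t.max(),mm+v*(t.min()+t.max())/2,np.arctan2(v[1],v[0])); 
q=P[m&(P[...,2]>.18)];print(np.median(q,0),q[:,2].max())
E
timeout 200 python3 fk.py
```

```text
507 [ 0.55957996 -0.33350352  0.18687286] [0.03620729 0.38678498 0.92145885] -0.011130888109584776 0.27282081482520415 [ 0.5643175  -0.28289466  0.30744111] 1.4774574418636506
[ 0.55975171 -0.33425724  0.18452708] 0.4426971748031847
0.007923296851753527 -1 [-0.0906  0.3161  0.0082  0.4813 -0.0068  0.482   0.014   0.3216  1.4921
 -4.531   0.0282 -0.0887  0.0481]
```

```bash
python3 - <<'E'
from h import *
print(rel([.559,-.335,.30],down(-.54)),rel([.559,-.335,.16],down(-.54)))
E
```

```text
(array([-4.8, 46.3,  0.3]), array([-0.   , -0.001,  0.004])) (array([ -4.9,  46.4, 140.3]), array([-0.   , -0.001,  0.004]))
```

play_rows([
  [85, [-5, 46, 0], [0, 0, 0.004]],
  [85, [-5, 46, 20], [0, 0, 0.004]],
  [85, [-5, 46, 60], [0, 0, 0.004]],
  [85, [-5, 46, 100], [0, 0, 0.004]],
  [85, [-5, 46, 130], [0, 0, 0.004]],
  [85, [-5, 46, 140], [0, 0, 0.004]],
  [85, [-5, 46, 140], [0, 0, 0.004]],
])

```text
clock: 4.03
tcp_pos: [0.5588, -0.3338, 0.1603]
orientation: [-2.731, -1.55, -0.001]
contact_force: [0.0, 0.5, 1.2]
grip_width: 0.085
```

play_rows([
  [0, [0, 0, 0], [0, 0, 0]],
  [0, [0, 0, 0], [0, 0, 0]],
  [0, [0, 0, 0], [0, 0, 0]],
  [0, [0, 0, 0], [0, 0, 0]],
  [0, [0, 0, 0], [0, 0, 0]],
  [0, [0, 0, 0], [0, 0, 0]],
], squeeze=40)

```text
clock: 4.78
tcp_pos: [0.5588, -0.3341, 0.1605]
orientation: [-2.731, -1.55, -0.001]
contact_force: [0.4, 0.4, 1.9]
grip_width: 0.01
```

```bash
python3 - <<'E'
from h import *
o=log(); print(o['joints'],o['clock'],o['tcp_pos'],o['grip_width'],o['contact_force'])
im,d=r.grab_frame('wrist'); save('e.png',im[60:384,80:430])
E
```

```text
[-0.00658515  0.58432704  0.64837967  1.71404968 -0.41306575  0.98422044
  0.25656345] 4.775 [ 0.55876274 -0.3340821   0.16052811] 0.009984830789829813 [0.42300035 0.42149342 1.89071114]
```

View pics/e.png

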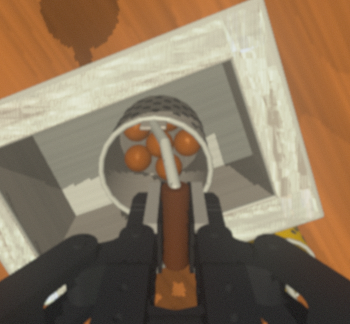

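play_rows([
  [0, [0, -4, -0.5], [0, 0, 0]],
  [0, [0, -8, -1], [0, 0, 0]],
  [0, [0, -11, -1.5], [0, 0, 0]],
  [0, [0, -11, -4], [0, 0, 0]],
  [0, [0, -11, -8], [0, 0, 0]],
  [0, [0, -11, -14], [0, 0, 0]],
  [0, [0, -11, -20], [0, 0, 0]],
  [0, [0, -11, -20], [0, 0, 0]],
])

```text
clock: 5.82
tcp_pos: [0.5495, -0.3286, 0.1811]
orientation: [-2.732, -1.55, -0.002]
contact_force: [-0.3, 0.2, -2.2]
grip_width: 0.0104
```

play_rows([
  [0, [0, 0, -8], [0, 0, 0]],
  [0, [0, 0, -18], [0, 0, 0]],
  [0, [0, 0, -30], [0, 0, 0]],
  [0, [0, 0, -44], [0, 0, 0]],
  [0, [0, 0, -58], [0, 0, 0]],
  [0, [0, 0, -70], [0, 0, 0]],
  [0, [0, 0, -80], [0, 0, 0]],
  [0, [0, 0, -85], [0, 0, 0]],
])

```text
clock: 6.82
tcp_pos: [0.5496, -0.3289, 0.2668]
orientation: [2.732, 1.55, 0.003]
contact_force: [-0.0, -0.3, -2.3]
grip_width: 0.0106
```

```bash
python3 - <<'E'
from h import *
o=log(); print(o['joints'],o['clock'],o['tcp_pos'],o['grip_width'],o['contact_force'])
im,d=r.grab_frame('wrist'); im2,d2=r.grab_frame('scene')
save('f.png',np.hstack([im[60:384,80:430],cv2.resize(im2[120:250,100:280],(449,324))]))
E
```

```text
[-0.06419173  0.46178061  0.71540494  1.63921498 -0.32574518  1.16226027
  0.19147434] 6.825 [ 0.5496053  -0.32886265  0.26682942] 0.010602906348418727 [-0.04630389 -0.32647712 -2.32619518]
```

View pics/f.png

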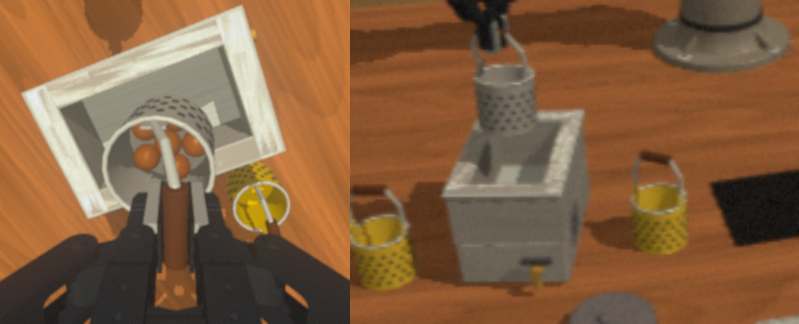

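The basket is out, hanging upright over the tank with its balls in. Before choosing the yaw for the mat I'll fit an arm model, so I can plan the tilted grasp and the pour.

```bash
cat > fk.py <<'E'
from h import *
from itertools import product
from scipy.optimize import least_squares
D=np.loadtxt('log.txt')
def fk(q,X):
    s,x=X[:7],X[7:]; q=np.array(q)*s
    Y=lambda a:R.from_euler('y',a); Z=lambda a:R.from_euler('z',a)
    Rr=Z(x[0]+q[0]); p=Rr.apply([x[9],0,x[1]])
    Rr=Rr*Y(q[1]+x[10])*Z(q[2]+x[13]); p=p+Rr.apply([x[2],0,x[3]])
    Rr=Rr*Y(q[3]+x[11])*Z(q[4]+x[14]); p=p+Rr.apply([x[4],0,x[5]])
    Rr=Rr*Y(q[5]+x[12]); p=p+Rr.apply([x[6],0,x[7]]); Rr=Rr*Z(q[6]+x[8])
    return p,Rr
def res(x,s,D=D):
    o=[]
    for r_ in D:
        p,Q=fk(r_[:7],np.r_[s,x]); o+=[(p-r_[7:10])*10,(Q.inv()*R.from_rotvec(r_[10:])).as_rotvec()]
    return np.concatenate(o+[np.r_[x[[2,4,6,9]],x[10:15]]*.03])
if __name__=='__main__':
    B=[]
    for a,b,c,e in product((1,-1),repeat=4):
        s=np.array([a,1,b,1,c,1,e]); Y0=[-.1,-1.6,1.5,3.0] if a<0 else [2.5,-.6,1,-2.2]
        for y0 in (Y0[0],):
            for y8 in(-3,-1.5,0,1.5):
                f=least_squares(res,[y0,.33,0,.4,0,.4,0,.25,y8]+[0]*6,args=(s,),max_nfev=60); B.append((f.cost,tuple(s),f.x))
    B.sort(key=lambda t:t[0])
    for b in B[:5]: print(b[0],b[1],b[2].round(3).tolist())
    np.save('fk.npy',np.r_[B[0][1],B[0][2]]); print(np.abs(res(B[0][2],np.array(B[0][1]))[:-9]).max())
E
timeout 300 python3 fk.py
```

```text
0.008954112044344417 (np.int64(-1), np.int64(1), np.int64(-1), np.int64(1), np.int64(-1), np.int64(1), np.int64(-1)) [-0.021, 0.305, 0.061, 0.476, -0.005, 0.453, 0.02, 0.318, 1.485, 0.019, -0.043, -0.036, 0.075, -0.077, -0.001]
0.008954112044365924 (np.int64(-1), np.int64(1), np.int64(-1), np.int64(1), np.int64(-1), np.int64(1), np.int64(-1)) [-0.021, 0.305, 0.061, 0.476, -0.005, 0.453, 0.02, 0.318, -4.798, 0.019, -0.043, -0.036, 0.075, -0.077, -0.001]
0.008954112045054995 (np.int64(-1), np.int64(1), np.int64(-1), np.int64(1), np.int64(-1), np.int64(1), np.int64(-1)) [-0.021, 0.305, 0.061, 0.476, -0.005, 0.453, 0.02, 0.318, 1.485, 0.019, -0.043, -0.036, 0.075, -0.077, -0.001]
0.008954112045224042 (np.int64(-1), np.int64(1), np.int64(-1), np.int64(1), np.int64(-1), np.int64(1), np.int64(-1)) [-0.021, 0.305, 0.061, 0.476, -0.005, 0.453, 0.02, 0.318, 1.485, 0.019, -0.043, -0.036, 0.075, -0.077, -0.001]
0.017509856837066736 (np.int64(-1), np.int64(1), np.int64(-1), np.int64(1), np.int64(1), np.int64(1), np.int64(-1)) [-0.022, 0.304, 0.059, 0.474, 0.005, -0.454, 0.019, 0.317, -4.798, 0.019, -0.04, 3.1, -3.063, -0.076, -0.0]
0.0664687073286274
```

```bash
cat > fk2.py <<'E'
from h import *
from itertools import product
from scipy.optimize import least_squares
D=np.loadtxt('log.txt')
# general: R = Z(y0) prod_i A_i(small tilt) Rot(axis_i,q_i);  offsets after each joint 3-vector
AX='zyzyzyz'
def fk(q,X):
    s,x=X[:7],X[7:]; tl=x[:14].reshape(7,2); off=x[14:38].reshape(8,3); y0,y8=x[38:40]; tt=x[40:42]
    Rr=R.from_euler('z',y0); p=off[0].copy()
    for i,a in enumerate(AX):
        Rr=Rr*R.from_rotvec([tl[i,0],0,tl[i,1]] if a=='y' else [tl[i,0],tl[i,1],0])*R.from_euler(a,s[i]*q[i]); p=p+Rr.apply(off[i+1])
    return p,Rr*R.from_rotvec([tt[0],tt[1],0])*R.from_euler('z',y8)
def res(x,s,x0):
    o=[]
    for r_ in D:
        p,Q=fk(r_[:7],np.r_[s,x]); o+=[(p-r_[7:10])*10,(Q.inv()*R.from_rotvec(r_[10:])).as_rotvec()]
    return np.concatenate(o+[(x-x0)*.01])
def run(s,y0,y8,L=(.33,.4,.4,.25)):
    x0=np.zeros(42); x0[38:40]=y0,y8; off=x0[14:38].reshape(8,3); off[0,2]=L[0]; off[3,2]=L[1]; off[5,2]=L[2]; off[7,2]=L[3]
    f=least_squares(res,x0,args=(s,x0),max_nfev=60); n=len(D)*6
    return np.abs(f.fun[:n]).max(),f.cost,f.x
if __name__=='__main__':
    B=[]
    for sg in product((1,-1),repeat=4):
        s=np.array([sg[0],1,sg[1],1,sg[2],1,sg[3]])
        for y8 in(-1.5,0,1.5,3): B.append(run(s,-.1 if sg[0]<0 else 2.5,y8,(.3,.48,.46,.32))+(s,))
    B.sort(key=lambda t:t[1]); np.set_printoptions(suppress=True,precision=3,linewidth=150)
    for b in B[:4]: print(b[0],b[1],b[3])
    x=B[0][2]; print(x[:14].reshape(7,2),x[14:38].reshape(8,3),x[38:]); np.save('fk2.npy',np.r_[B[0][3],x])
E
timeout 400 python3 fk2.py
```

```text
3.0610874230907135e-05 6.508676925303626e-07 [-1  1 -1  1 -1  1 -1]
0.0005401539117414819 0.00010156692524780956 [-1  1 -1  1 -1  1 -1]
0.0006682122049015607 0.0001226218962245592 [-1  1 -1  1 -1  1 -1]
0.00249005377643566 0.00047755469334454285 [-1  1 -1  1 -1  1 -1]
[[ 0.    -0.   ]
 [ 0.     0.05 ]
 [-0.     0.   ]
 [-0.    -0.001]
 [-0.    -0.   ]
 [-0.     0.   ]
 [ 0.    -0.   ]] [[-0.    -0.     0.294]
 [ 0.001 -0.015 -0.006]
 [ 0.    -0.015  0.031]
 [-0.    -0.016  0.511]
 [-0.001 -0.016  0.006]
 [ 0.001 -0.     0.466]
 [-0.    -0.     0.003]
 [ 0.    -0.     0.323]] [-0.05   1.571 -0.    -0.   ]
```

```bash
cat > plan.py <<'E'
from fk2 import *
X=np.load('fk2.npy')
lo=np.array([-2.96,-.34,-1.41,.24,-1.37,.17,-2.96]); hi=np.array([2.96,2.1,1.46,2.44,4.51,1.92,2.96])
def ik(p,Q,q0,reg=.02,n=40):
    f=lambda q:(lambda P:np.r_[(P[0]-p)*10,(P[1].inv()*Q).as_rotvec(),reg*(q-q0)*.05])(fk(q,X))
    s=least_squares(f,np.clip(q0,lo+.03,hi-.03),bounds=(lo+.02,hi-.02),max_nfev=n); return s.x,np.abs(s.fun[:6]).max()
def tool(al,a,th,sg):
    "tool orientation: basket x at azimuth al, tool z a below horizontal in upright basket, basket tipped th; sg picks jaw sign"
    B=R.from_euler('z',al)*R.from_euler('y',th)
    t=np.array([np.cos(a),0,-np.sin(a)]); y=np.array([0,sg,0]); return B*R.from_matrix(np.array([np.cross(y,t),y,t]).T),B
ZG=.036
def tcp(Bp,B,a,zg=ZG): # basket origin -> tcp
    t=np.array([np.cos(a),0,-np.sin(a)]); return Bp+B.apply(np.array([0,0,zg])+.0187*t)
def bpour(al,B,lipz,back):
    h=np.array([np.cos(al),np.sin(al),0]); lip=np.array([.504,.275,lipz])-back*h
    return lip-B.apply([.0335,0,.062])
E
cat > s.py <<'E'
from plan import *
rng=np.random.default_rng(0); mat=np.array([.515,-.010,.004]); out=[]
for a in np.radians([25,40]):
  for al in np.arange(-np.pi,np.pi,np.pi/6):
    for sg in(1,-1):
      Q,B=tool(al,a,0,sg); p=tcp(mat,B,a); best=None
      Q2,B2=tool(al,a,np.radians(112),sg); p2=tcp(bpour(al,B2,.06,.015),B2,a)
      for k in range(8):
        q,e=ik(p,Q,rng.uniform(lo,hi),0,30)
        if e<1e-3:
          qq,ee=q,0
          for f in np.linspace(.125,1,8):
            Qm,Bm=tool(al,a,np.radians(112)*f,sg); Bp=(1-f)*mat+f*bpour(al,B2,.06,.015)+np.array([0,0,.12*np.sin(np.pi*f)]); qq,e1=ik(tcp(Bp,Bm,a),Qm,qq,.3,20); ee=max(ee,e1)
            if ee>.02: break
          if ee<.02: mg=min((q-lo).min(),(hi-q).min(),(qq-lo).min(),(hi-qq).min()); out.append((mg,np.degrees(a),al,sg,q.round(2),qq.round(2)))
out.sort(key=lambda o:-o[0])
for o in out[:14]: print(*o)
E
time timeout 560 python3 s.py
```

```text
0.5769071829772594 40.0 2.094395102393194 -1 [ 0.43  0.88 -0.28  1.7  -0.44  1.24  0.99] [-1.02  0.81  0.01  1.84  0.92  1.34 -1.12]
0.5233263162431772 25.0 1.5707963267948948 -1 [ 0.69  0.95 -0.37  1.86 -0.82  1.1   1.06] [-0.86  0.78  0.03  1.65  0.5   1.4  -1.11]
0.5174269759753423 25.0 2.094395102393194 -1 [ 0.62  1.07 -0.52  1.57 -0.35  1.4   0.89] [-0.77  0.69 -0.22  1.87  0.92  1.25 -1.06]
0.5153391245052945 25.0 2.094395102393194 -1 [ 0.83  1.21 -0.87  1.56 -0.06  1.37  0.62] [-0.55  0.75 -0.52  1.85  1.05  1.4  -1.14]
0.5115391837121364 40.0 2.094395102393194 -1 [ 0.52  0.9  -0.41  1.69 -0.35  1.21  0.91] [-0.93  0.81 -0.11  1.83  0.98  1.41 -1.16]
0.43539700753453237 40.0 2.094395102393194 -1 [ 0.62  0.95 -0.56  1.68 -0.22  1.2   0.8 ] [-0.83  0.82 -0.24  1.83  1.03  1.48 -1.2 ]
0.3989999579149355 25.0 2.094395102393194 -1 [ 0.31  1.01 -0.05  1.6  -0.65  1.52  1.18] [-1.16  0.71  0.3   1.9   0.67  1.02 -0.87]
0.3962026391323914 25.0 1.5707963267948948 -1 [ 1.    1.1  -0.8   1.84 -0.41  0.93  0.7 ] [-0.62  0.81 -0.32  1.63  0.68  1.52 -1.26]
0.39619830214125296 25.0 1.5707963267948948 -1 [ 1.    1.1  -0.8   1.84 -0.41  0.93  0.7 ] [-0.62  0.81 -0.32  1.63  0.68  1.52 -1.26]
0.3586306022820409 25.0 2.094395102393194 -1 [ 0.24  1.01  0.06  1.6  -0.72  1.56  1.24] [-1.28  0.75  0.47  1.91  0.56  0.95 -0.77]
0.3079314020328894 40.0 2.617993877991493 -1 [ 0.69  1.21 -1.03  1.49  0.36  1.58  0.64] [-0.46  0.85 -0.75  2.1   1.61  1.61 -1.21]
0.2998608826374842 40.0 2.617993877991493 -1 [ 0.19  0.94 -0.16  1.53 -0.24  1.48  1.21] [-1.06  0.71 -0.01  2.14  1.4   1.11 -1.24]
0.2936904884622895 40.0 2.617993877991493 -1 [ 0.13  0.93 -0.07  1.54 -0.29  1.49  1.27] [-1.15  0.72  0.1   2.15  1.38  1.04 -1.24]
0.2837118694995824 40.0 2.617993877991493 -1 [ 0.05  0.93  0.06  1.54 -0.36  1.5   1.34] [-1.3   0.74  0.3   2.16  1.32  0.92 -1.23]
real	0m51.706s
user	0m52.046s
sys	0m0.060s
```

```bash
cat > s2.py <<'E'
from plan import *
q0=np.array(r.get_obs()['joints'])
from scipy.spatial.transform import Slerp
def go(q,p0,Q0,p1,Q1,n=10):
    S=Slerp([0,1],R.concatenate([Q0,Q1])); e=0; m=9
    for f in np.linspace(1/n,1,n):
        q,e1=ik((1-f)*p0+f*p1,S(f),q,.3,20); e=max(e,e1); m=min(m,(q-lo).min(),(hi-q).min())
    return q,e,m
mat=np.array([.505,.03,.004])
for al in(2.25,2.4,2.6):
  for ad in(35,42,50):
    a=np.radians(ad); h=np.array([np.cos(al),np.sin(al),0])
    p,Q=fk(q0,X); Qd=down(al-np.pi); pd=mat+[0,0,.118-.0187]
    q,e,m=go(q0,p,Q,pd+[0,0,.1],Qd); L=[(e,m)]
    q,e,m=go(q,pd+[0,0,.1],Qd,pd,Qd); q,e,m=go(q,pd,Qd,pd+[0,0,.15],Qd); L.append((e,m))
    QG,B=tool(al,a,0,-1); pg=tcp(mat,B,a); t=QG.apply([0,0,1]); pb=pg-.13*t
    q,e,m=go(q,pd+[0,0,.15],Qd,pb,QG); L.append((e,m))
    q,e,m=go(q,pb,QG,pg,QG); L.append((e,m)); qg=q
    pu=pg+[0,0,.12]; q,e,m=go(q,pg,QG,pu,QG); L.append((e,m))
    QP,B2=tool(al,a,np.radians(115),-1); bp=bpour(al,B2,.06,.015); b1=mat+[0,0,.12]; th=0
    for k in range(1,13):
        f=k/12; Qm,Bm=tool(al,a,np.radians(115)*f,-1); q,e,_=ik(tcp((1-f)*b1+f*bp+np.array([0,0,.06*np.sin(np.pi*f)]),Bm,a),Qm,q,.3,20); L.append((e,min((q-lo).min(),(hi-q).min())))
    L=np.array(L); print(al,ad,'err',L[:,0].max().round(4),'marg',L[:5,1].round(2),L[5:,1].min().round(2),qg.round(2),q.round(2))
E
timeout 300 python3 s2.py
```

```text
Traceback (most recent call last):
  File "s2.py", line 22, in <module>
    f=k/12; Qm,Bm=tool(al,a,np.radians(115)*f,-1); q,e,_=ik(tcp((1-f)*b1+f*bp+np.array([0,0,.06*np.sin(np.pi*f)]),Bm,a),Qm,q,.3,20); L.append((e,min((q-lo).min(),(hi-q).min())))
                                                   ^^^^^
ValueError: not enough values to unpack (expected 3, got 2)
```

```bash
sed -i 's/q,e,_=ik/q,e=ik/' s2.py; timeout 300 python3 s2.py
python3 - <<'E'
from h import *
al=2.4
print(rel([.505,.03,.27],down(al-np.pi)))
# yellow1 from first top cloud
z=np.load('top0.npz');P=cloud('top',z['d']);im=z['im'];h=cv2.cvtColor(im,cv2.COLOR_RGB2HSV)
q=P[210:250,262:302][P[210:250,262:302][...,2]>.05]; print(q.min(0),q.max(0),np.median(q,0))
E
```

```text
2.25 35 err 0.0002 marg [0.42 0.35 0.22 0.25 0.32] 0.39 [ 0.05  0.92  0.15  1.67 -0.68  1.45  1.28] [-1.46  0.87  0.59  1.96  0.71  0.92 -0.88]
2.25 42 err 0.0002 marg [0.42 0.35 0.33 0.35 0.42] 0.38 [ 0.01  0.86  0.17  1.73 -0.66  1.35  1.27] [-1.48  0.94  0.58  1.94  0.76  0.99 -0.96]
2.25 50 err 0.0002 marg [0.42 0.35 0.46 0.48 0.53] 0.36 [-0.05  0.79  0.2   1.8  -0.64  1.22  1.25] [-1.51  1.03  0.58  1.92  0.79  1.07 -1.03]
2.4 35 err 0.0002 marg [0.42 0.35 0.17 0.19 0.27] 0.34 [ 0.03  0.94  0.13  1.61 -0.58  1.5   1.3 ] [-1.48  0.84  0.57  2.05  0.89  0.83 -0.97]
2.4 42 err 0.0002 marg [0.42 0.35 0.28 0.3  0.37] 0.32 [-0.01  0.88  0.15  1.68 -0.57  1.39  1.3 ] [-1.49  0.9   0.55  2.03  0.94  0.91 -1.07]
2.4 50 err 0.0002 marg [0.42 0.35 0.41 0.44 0.49] 0.3 [-0.06  0.81  0.18  1.75 -0.55  1.26  1.28] [-1.51  0.99  0.53  2.01  0.99  1.01 -1.15]
2.6 35 err 0.0003 marg [0.42 0.35 0.1  0.12 0.21] 0.25 [-0.01  0.97  0.1   1.55 -0.45  1.56  1.35] [-1.47  0.79  0.52  2.16  1.19  0.75 -1.14]
2.6 42 err 0.0003 marg [0.42 0.35 0.22 0.24 0.32] 0.23 [-0.05  0.9   0.13  1.62 -0.45  1.44  1.35] [-1.46  0.84  0.47  2.15  1.26  0.88 -1.26]
2.6 50 err 0.0003 marg [0.42 0.35 0.36 0.38 0.44] 0.21 [-0.09  0.83  0.15  1.7  -0.44  1.3   1.34] [-1.46  0.92  0.42  2.13  1.29  1.01 -1.36]
(array([ 285.2, -222.4,   -3.2]), array([ 0.001, -0.002,  0.203]))
[ 0.45047664 -0.19589841  0.05015776] [ 0.59455615 -0.08788609  1.11747554] [ 0.56245183 -0.16328093  0.09603884]
```

play_rows([
  [0, [6, -5, -1], [0, 0, 0.005]],
  [0, [20, -16, -2], [0, 0, 0.02]],
  [0, [40, -31, -3], [0, 0, 0.03]],
  [0, [62, -49, -3], [0, 0, 0.05]],
  [0, [85, -67, -3], [0, 0, 0.06]],
  [0, [108, -84, -3], [0, 0, 0.08]],
  [0, [131, -102, -3], [0, 0, 0.095]],
  [0, [154, -120, -3], [0, 0, 0.11]],
])

```text
clock: 7.92
tcp_pos: [0.525, -0.1336, 0.2693]
orientation: [-2.813, -1.397, -0.002]
contact_force: [-0.0, 0.1, -1.6]
grip_width: 0.0108
```

```bash
python3 - <<'E'
from h import *
log();print(rel([.505,.03,.27],down(2.4-np.pi)))
E
```

```text
(array([ 118.3, -114.8,   -0.5]), array([-0.   , -0.001,  0.093]))
```

play_rows([
  [0, [22, -21, 0], [0, 0, 0.02]],
  [0, [42, -41, 0], [0, 0, 0.04]],
  [0, [62, -60, 0], [0, 0, 0.06]],
  [0, [80, -78, 0], [0, 0, 0.07]],
  [0, [96, -93, 0], [0, 0, 0.08]],
  [0, [108, -105, 0], [0, 0, 0.09]],
  [0, [116, -112, 0], [0, 0, 0.093]],
  [0, [118, -115, 0], [0, 0, 0.093]],
])

```text
clock: 8.93
tcp_pos: [0.5045, 0.0305, 0.2694]
orientation: [-2.874, -1.266, -0.001]
contact_force: [1.2, -1.1, -1.6]
grip_width: 0.0108
```

play_rows([
  [0, [0, 0, 15], [0, 0, 0]],
  [0, [0, 0, 40], [0, 0, 0]],
  [0, [0, 0, 70], [0, 0, 0]],
  [0, [0, 0, 100], [0, 0, 0]],
  [0, [0, 0, 125], [0, 0, 0]],
  [0, [0, 0, 143], [0, 0, 0]],
  [0, [0, 0, 153], [0, 0, 0]],
  [0, [0, 0, 156], [0, 0, 0]],
])

```text
clock: 9.93
tcp_pos: [0.5042, 0.03, 0.1126]
orientation: [-2.875, -1.265, 0.0]
contact_force: [-0.3, -0.5, -1.7]
grip_width: 0.0106
```

```bash
python3 - <<'E'
from h import *
log();print(rel([.505,.03,.103],down(2.4-np.pi)))
im2,d2=r.grab_frame('scene'); save('g.png',cv2.resize(im2[130:250,190:350],(800,600)))
E
```

```text
(array([0.5, 0.6, 9.6]), array([-0.001,  0.   , -0.   ]))
```

View pics/g.png

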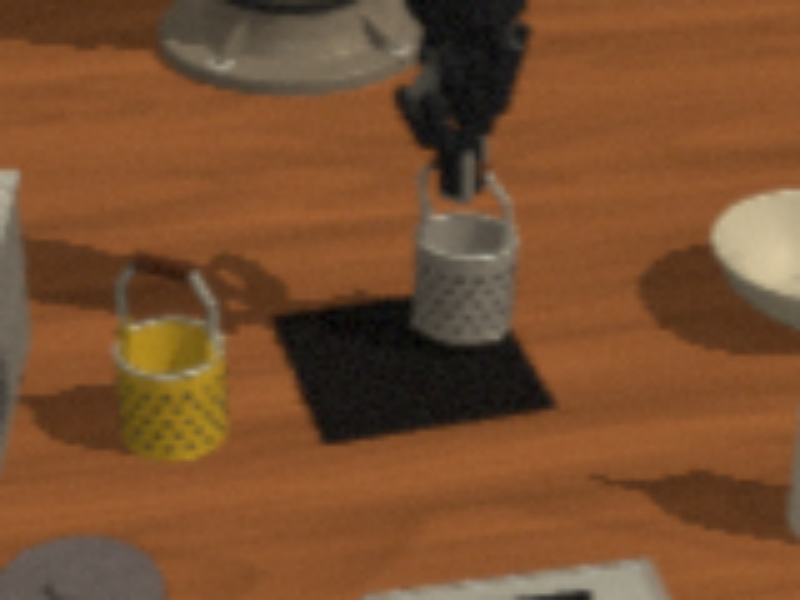

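The scene view shows the basket hanging upright over the mat, a bit near its edge, with its base about 9 mm up. I'll move it slightly towards the mat's centre and lower it slowly.

```bash
python3 - <<'E'
from h import *
print(rel([.509,.02,.1035],down(2.4-np.pi)))
E
```

```text
(array([-4.4, 10.3,  9.3]), array([-0., -0.,  0.]))
```

play_rows([
  [0, [-1.5, 4, 0], [0, 0, 0]],
  [0, [-3, 8, 0], [0, 0, 0]],
  [0, [-4, 10, 2], [0, 0, 0]],
  [0, [-4, 10, 4], [0, 0, 0]],
  [0, [-4, 10, 6], [0, 0, 0]],
  [0, [-4, 10, 7.5], [0, 0, 0]],
  [0, [-4, 10, 8.5], [0, 0, 0]],
  [0, [-4, 10, 8.5], [0, 0, 0]],
])

```text
clock: 10.98
tcp_pos: [0.509, 0.0206, 0.1042]
orientation: [-2.875, -1.265, -0.0]
contact_force: [-0.3, -0.8, -2.4]
grip_width: 0.0103
```

play_rows([
  [0, [0, 0, 0.5], [0, 0, 0]],
  [0, [0, 0, 1.0], [0, 0, 0]],
  [0, [0, 0, 1.0], [0, 0, 0]],
])

```text
clock: 11.35
tcp_pos: [0.5094, 0.0204, 0.1035]
orientation: [-2.875, -1.266, -0.001]
contact_force: [0.1, -0.2, -0.3]
grip_width: 0.0106
```

play_rows([
  [0, [0, -3, 0.5], [0, 0, 0]],
  [0, [0, -6, 0.8], [0, 0, 0]],
  [0, [0, -9, 1.2], [0, 0, 0]],
  [0, [0, -9, 1.2], [0, 0, 0]],
  [20, [0, -9, 1.2], [0, 0, 0]],
  [40, [0, -9, 1.2], [0, 0, 0]],
  [60, [0, -9, 1.2], [0, 0, 0]],
  [60, [0, -9, 1.2], [0, 0, 0]],
])

```text
clock: 12.35
tcp_pos: [0.5024, 0.0267, 0.102]
orientation: [-2.875, -1.266, -0.0]
contact_force: [0.7, 0.2, -0.7]
grip_width: 0.0596
```

play_rows([
  [60, [0, 0, -10], [0, 0, 0]],
  [60, [0, 0, -40], [0, 0, 0]],
  [60, [0, 0, -80], [0, 0, 0]],
  [60, [0, 0, -120], [0, 0, 0]],
  [60, [0, 0, -150], [0, 0, 0]],
  [60, [0, 0, -150], [0, 0, 0]],
])

```text
clock: 13.1
tcp_pos: [0.5039, 0.0266, 0.2547]
orientation: [-2.875, -1.265, -0.008]
contact_force: [0.0, 0.1, -1.2]
grip_width: 0.0602
```

```bash
python3 - <<'E'
from h import *
o=log();print(o['joints'],o['tcp_pos'],o['clock'])
im,d=r.grab_frame('wrist');np.savez('w2.npz',im=im,d=d,p=o['tcp_pos'],q=o['orientation']); save('i.png',cv2.resize(im,(800,600)))
P=wcloud(d,o); h=cv2.cvtColor(im,cv2.COLOR_RGB2HSV)
def rg(m):
    q=P[m]; print(len(q),np.median(q,0).round(4),q.min(0).round(4),q.max(0).round(4))
m=(P[...,2]>.060)&(P[...,2]<.071)&(np.hypot(P[...,0]-.509,P[...,1]-.02)<.055); rg(m)
print('rim circle',cv2.minEnclosingCircle(P[m][:,:2].astype(np.float32)))
rg((P[...,2]>.105)&(P[...,2]<.135)&(np.hypot(P[...,0]-.509,P[...,1]-.02)<.055))
E
```

```text
[-0.78970227  0.18922476  0.70970236  1.9671838  -0.14596271  1.02996227
 -0.75545654] [0.50388744 0.02661306 0.25466661] 13.1
629 [0.5057 0.0244 0.0659] [ 0.4706 -0.0097  0.0601] [0.5372 0.0566 0.0709]
rim circle ((0.5040662288665771, 0.023076146841049194), 0.03355039283633232)
739 [0.5081 0.0249 0.1261] [ 0.4838 -0.0009  0.1051] [0.5267 0.0466 0.1298]
```

View pics/i.png

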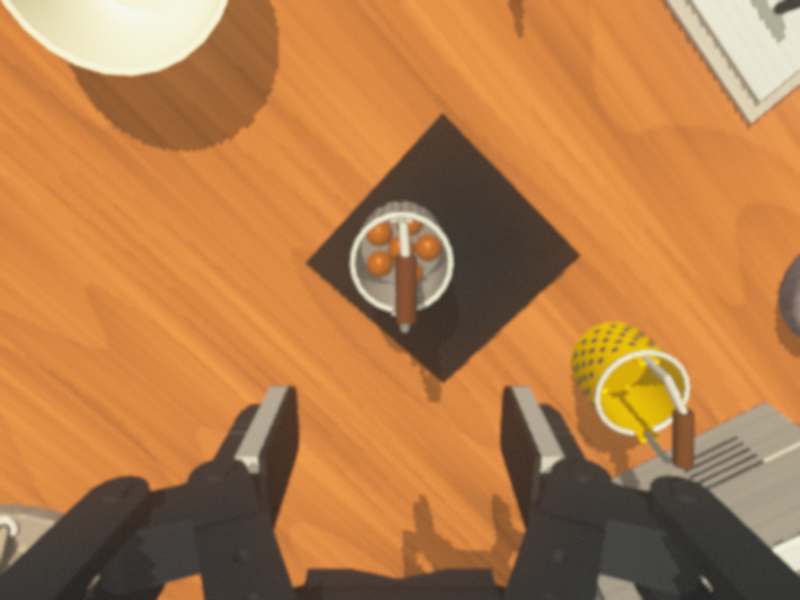

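The basket stands upright on the mat with its rim centred at (402,262) px, the bail up and the balls in it. The yellow basket at (645,390) stays out of the way. Next is the approach for the tilted body grasp.

```bash
cat > t.py <<'E'
from plan import *
al,a=2.4,np.radians(40); Bp=np.array([.504,.023,.004]); zg=.034
QG,B=tool(al,a,0,-1); pg=tcp(Bp,B,a,zg); t=QG.apply([0,0,1])
E
python3 - <<'E'
from t import *
print(pg,rel(pg-.10*t+[0,0,.05],QG),rel(pg-.10*t,QG))
E
```

```text
[0.49343681 0.03267603 0.02597987] (array([ -2.3,  65.6, 112.9]), array([ 0.683,  0.68 , -1.46 ])) (array([ -2.4,  65.6, 162.9]), array([ 0.683,  0.68 , -1.46 ]))
```

play_rows([
  [85, [0, 10, 0], [0.085, 0.085, -0.18]],
  [85, [0, 25, 10], [0.17, 0.17, -0.36]],
  [85, [-1, 40, 25], [0.255, 0.255, -0.54]],
  [85, [-2, 55, 40], [0.34, 0.34, -0.72]],
  [85, [-2, 65, 60], [0.42, 0.42, -0.9]],
  [85, [-2, 66, 80], [0.5, 0.5, -1.08]],
  [85, [-2, 66, 100], [0.59, 0.59, -1.26]],
  [85, [-2, 66, 113], [0.683, 0.68, -1.46]],
])

```text
clock: 14.15
tcp_pos: [0.5492, -0.0197, 0.1379]
orientation: [-1.213, -2.098, -0.344]
contact_force: [0.4, 0.5, -0.0]
grip_width: 0.0847
```

```bash
python3 - <<'E'
from t import *
o=log();print(o['joints'],o['clock']);print(rel(pg-.10*t,QG),rel(pg,QG))
E
```

```text
[-0.01994096  0.74859786  0.31445547  1.59082565 -0.61050239  1.5347197
  1.05639397] 14.15
(array([-31.9,   5.9,  35. ]), array([ 0.121,  0.117, -0.259])) (array([-21.9,  -7.5, 133.6]), array([ 0.121,  0.117, -0.259]))
```

play_rows([
  [85, [-5, 2, 0], [0.06, 0.06, -0.13]],
  [85, [-15, 4, 10], [0.121, 0.117, -0.259]],
  [85, [-25, 6, 25], [0.121, 0.117, -0.259]],
  [85, [-32, 6, 35], [0.121, 0.117, -0.259]],
  [85, [-32, 6, 35], [0.121, 0.117, -0.259]],
])

```text
clock: 14.78
tcp_pos: [0.5489, -0.019, 0.0896]
orientation: [-0.836, -2.14, -0.387]
contact_force: [-0.3, -0.4, 1.1]
grip_width: 0.0849
```

```bash
python3 - <<'E'
from t import *
o=log();print(o['joints'],o['clock']);print(rel(pg,QG))
im,d=r.grab_frame('wrist'); save('j.png',np.hstack([im,r.grab_frame('scene')[0][120:250,200:373].repeat(2,0).repeat(2,1)[:260].copy() if 0 else cv2.resize(r.grab_frame('scene')[0][120:250,200:298],(288,384))]))
E
```

```text
[ 0.02934516  0.89709639  0.22572587  1.47820337 -0.54724513  1.62636719
  1.2895721 ] 14.775
(array([-0.1,  0.7, 98.9]), array([-0.   , -0.001, -0.003]))
```

View pics/j.png

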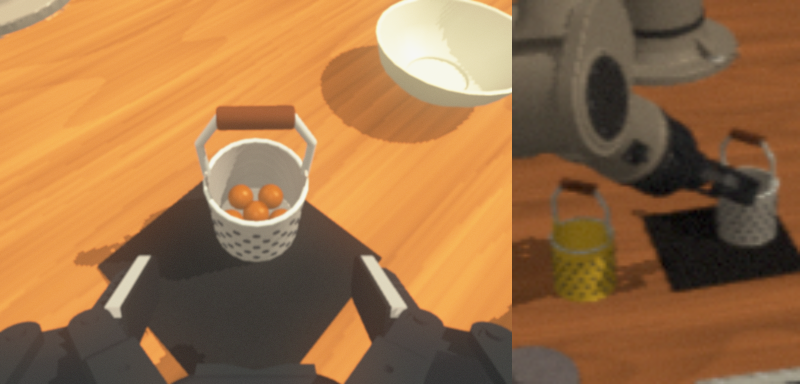

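The wrist view shows the basket centred between the fingers at (256,200), bail clear and balls inside. I'll advance along the tool, with a few mm extra because wide-open pads stand back.

play_rows([
  [85, [0, 0, 15], [0, 0, 0]],
  [85, [0, 0.5, 35], [0, 0, 0]],
  [85, [0, 0.5, 55], [0, 0, 0]],
  [85, [0, 0.5, 75], [0, 0, 0]],
  [85, [0, 0.5, 90], [0, 0, 0]],
  [85, [0, 0.5, 100], [0, 0, 0]],
  [85, [0, 0.5, 103], [0, 0, 0]],
  [85, [0, 0.5, 103], [0, 0, 0]],
])

```text
clock: 15.88
tcp_pos: [0.4925, 0.0343, 0.0247]
orientation: [-0.835, -2.144, -0.389]
contact_force: [-0.3, 0.1, 0.3]
grip_width: 0.0852
```

play_rows([
  [76, [0, 0, 0], [0, 0, 0]],
  [72, [0, 0, 0], [0, 0, 0]],
  [68, [0, 0, 0], [0, 0, 0]],
  [64, [0, 0, 0], [0, 0, 0]],
  [55, [0, 0, 0], [0, 0, 0]],
  [50, [0, 0, 0], [0, 0, 0]],
  [50, [0, 0, 0], [0, 0, 0]],
], squeeze=45)

```text
clock: 16.75
tcp_pos: [0.4928, 0.0336, 0.0251]
orientation: [-0.836, -2.144, -0.388]
contact_force: [1.5, -4.0, 5.2]
grip_width: 0.065
```

```bash
python3 - <<'E'
from t import *
o=log();print(o['joints'],o['clock'],o['tcp_pos']-pg);print(rel(pg,QG))
E
```

```text
[-0.02069443  0.90572541  0.18790164  1.66160695 -0.58966592  1.43097613
  1.33185287] 16.75 [-0.00064197  0.00096496 -0.00085018]
(array([-0.1, -0.3, -1.4]), array([ 0.001,  0.002, -0.001]))
```

```bash
cat >> t.py <<'E'
off=.0187+.0014
def P_(Bp,th):
    Q,B=tool(al,a,np.radians(th),-1); tt=np.array([np.cos(a),0,-np.sin(a)])
    return Bp+B.apply(np.array([0,0,zg])+off*tt),Q
def pour(lipz,back,th): return bpour(al,tool(al,a,np.radians(th),-1)[1],lipz,back)
def rows(L):
    for Bq,th in L:
        p,Q=P_(Bq,th); s,w=rel(p,Q); print([50,s.round(0).tolist(),w.round(2).tolist()])
def ramp(b0,t0,b1,t1,n=8,ease=True):
    f=np.arange(1,n+1)/n; 
    if ease: f=(1-np.cos(np.pi*f))/2
    return [(b0+(b1-b0)*x,t0+(t1-t0)*x) for x in f]
U=Bp+[0,0,.12]; V=pour(.09,.008,60)
E
python3 - <<'E'
from t import *
rows(ramp(Bp,0,U,0)); print(V)
E
```

```text
[50, [3.0, -0.0, -3.0], [0.0, 0.0, -0.0]]
[50, [13.0, -0.0, -11.0], [0.0, 0.0, -0.0]]
[50, [28.0, -0.0, -24.0], [0.0, 0.0, -0.0]]
[50, [46.0, -0.0, -39.0], [0.0, 0.0, -0.0]]
[50, [63.0, -0.0, -53.0], [0.0, 0.0, -0.0]]
[50, [78.0, -0.0, -66.0], [0.0, 0.0, -0.0]]
[50, [88.0, -0.0, -74.0], [0.0, 0.0, -0.0]]
[50, [92.0, -0.0, -77.0], [0.0, 0.0, -0.0]]
[0.5618438  0.22201425 0.08801185]
```

play_rows([
  [50, [3, 0, -3], [0, 0, 0]],
  [50, [13, 0, -11], [0, 0, 0]],
  [50, [28, 0, -24], [0, 0, 0]],
  [50, [46, 0, -39], [0, 0, 0]],
  [50, [63, 0, -53], [0, 0, 0]],
  [50, [78, 0, -66], [0, 0, 0]],
  [50, [88, 0, -74], [0, 0, 0]],
  [50, [92, 0, -77], [0, 0, 0]],
])

```text
clock: 17.75
tcp_pos: [0.4927, 0.0339, 0.1459]
orientation: [-0.836, -2.145, -0.389]
contact_force: [0.4, -0.3, -2.2]
grip_width: 0.0647
```

```bash
python3 - <<'E'
from t import *
o=log(); print(o['grip_width'],o['joints'])
W=V+[0,0,.07]; M=(U+W)/2
rows(ramp(U,0,W,45,20)[:8])
im,d=r.grab_frame('scene'); save('k.png',cv2.resize(im[110:250,200:400],(800,560)))
E
```

```text
0.06474709645298879 [-0.038942    0.73072977  0.21419393  1.65958173 -0.56122404  1.58433195
  1.24623527]
[50, [-0.0, 1.0, 1.0], [0.0, -0.0, -0.0]]
[50, [1.0, 4.0, 2.0], [0.0, -0.02, -0.0]]
[50, [4.0, 10.0, 4.0], [0.0, -0.04, -0.0]]
[50, [7.0, 17.0, 7.0], [0.0, -0.07, -0.0]]
[50, [12.0, 27.0, 10.0], [0.0, -0.11, -0.0]]
[50, [17.0, 38.0, 14.0], [0.0, -0.16, -0.0]]
[50, [22.0, 50.0, 19.0], [0.0, -0.21, -0.0]]
[50, [28.0, 64.0, 24.0], [0.0, -0.27, -0.0]]
```

View pics/k.png

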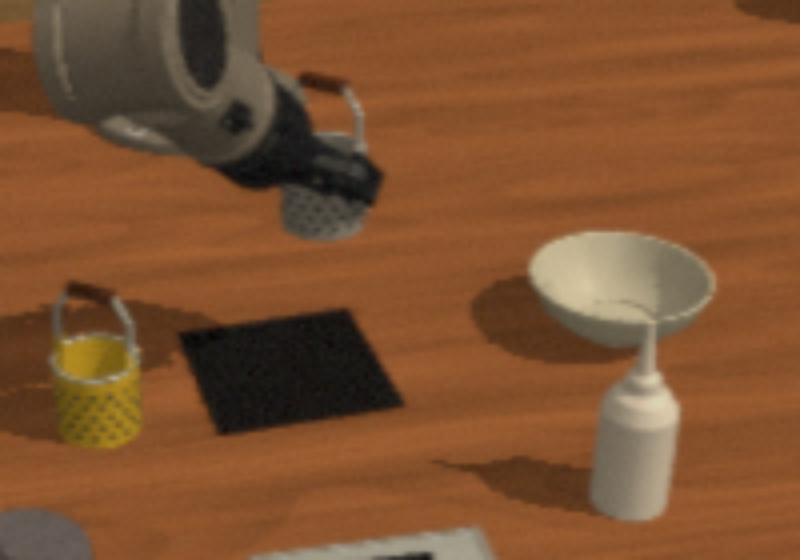

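The basket is held upright and level, clear of everything.

play_rows([
  [50, [0, 1, 1], [0, 0, 0]],
  [50, [1, 4, 2], [0, -0.02, 0]],
  [50, [4, 10, 4], [0, -0.04, 0]],
  [50, [7, 17, 7], [0, -0.07, 0]],
  [50, [12, 27, 10], [0, -0.11, 0]],
  [50, [17, 38, 14], [0, -0.16, 0]],
  [50, [22, 50, 19], [0, -0.21, 0]],
  [50, [28, 64, 24], [0, -0.27, 0]],
])

```text
clock: 18.8
tcp_pos: [0.5093, 0.1069, 0.1523]
orientation: [-0.933, -2.395, -0.288]
contact_force: [0.7, 0.7, -2.8]
grip_width: 0.0652
```

```bash
python3 - <<'E'
from t import *
o=log(); print(o['grip_width'],o['joints'])
W=V+[0,0,.07]
rows(ramp(U,0,W,45,20)[8:16]);rows([(W,45)])
E
```

```text
0.06521037853763222 [-0.23456949  0.58294717  0.22938021  1.75282483 -0.53866904  1.33172801
  1.08373702]
[50, [7.0, 13.0, 3.0], [0.0, -0.06, -0.0]]
[50, [14.0, 28.0, 7.0], [0.0, -0.12, -0.0]]
[50, [21.0, 42.0, 10.0], [0.0, -0.18, -0.0]]
[50, [28.0, 56.0, 14.0], [0.0, -0.24, -0.0]]
[50, [35.0, 70.0, 17.0], [0.0, -0.3, -0.0]]
[50, [41.0, 82.0, 20.0], [0.0, -0.35, -0.0]]
[50, [46.0, 93.0, 22.0], [0.0, -0.4, -0.0]]
[50, [51.0, 103.0, 24.0], [0.0, -0.44, -0.0]]
[50, [59.0, 120.0, 29.0], [0.0, -0.51, -0.0]]
```

play_rows([
  [50, [7, 13, 3], [0, -0.06, 0]],
  [50, [14, 28, 7], [0, -0.12, 0]],
  [50, [21, 42, 10], [0, -0.18, 0]],
  [50, [28, 56, 14], [0, -0.24, 0]],
  [50, [35, 70, 17], [0, -0.3, 0]],
  [50, [41, 82, 20], [0, -0.35, 0]],
  [50, [46, 93, 22], [0, -0.4, 0]],
  [50, [51, 103, 24], [0, -0.44, 0]],
])

```text
clock: 19.8
tcp_pos: [0.5372, 0.2223, 0.162]
orientation: [-1.085, -2.792, -0.088]
contact_force: [-0.1, -1.1, -2.1]
grip_width: 0.0649
```

```bash
python3 - <<'E'
from t import *
o=log(); print(o['grip_width'],o['joints'])
W=V+[0,0,.07]
print('to W');rows(ramp(U,0,W,45,20)[16:]);
print('W->V60'); rows(ramp(W,45,pour(.075,.008,68),68,4))
# refine bowl centre with top camera
im,d=r.grab_frame('top'); P=cloud('top',d); h=cv2.cvtColor(im,cv2.COLOR_RGB2HSV)
b=(h[...,1]<70)&(P[...,2]>.043)&(P[...,2]<.058)&(np.hypot(P[...,0]-.504,P[...,1]-.275)<.1)
q=P[b][:,:2]; A=np.c_[2*q,np.ones(len(q))]; s=np.linalg.lstsq(A,(q**2).sum(1),rcond=None)[0]; print(s[:2],np.sqrt(s[2]+s[0]**2+s[1]**2),cv2.minEnclosingCircle(q.astype(np.float32)))
E
```

```text
0.0648902902609098 [-0.63922972  0.44881917  0.29052409  1.81641606 -0.32051425  0.98574424
  0.64806923]
to W
[50, [2.0, 6.0, 1.0], [0.0, -0.03, 0.0]]
[50, [5.0, 12.0, 1.0], [0.0, -0.05, 0.0]]
[50, [7.0, 15.0, 1.0], [0.0, -0.06, 0.0]]
[50, [7.0, 16.0, 1.0], [0.0, -0.07, 0.0]]
W->V60
[50, [6.0, 16.0, 14.0], [0.0, -0.13, 0.0]]
[50, [1.0, 16.0, 44.0], [0.0, -0.27, 0.0]]
[50, [-4.0, 16.0, 73.0], [0.0, -0.41, 0.0]]
[50, [-6.0, 16.0, 86.0], [0.0, -0.47, -0.0]]
[0.50384779 0.27363181] 0.06963876902586277 ((0.48722049593925476, 0.2558114528656006), 0.06741609424352646)
```

play_rows([
  [50, [3, 8, 1], [0, -0.03, 0]],
  [50, [6, 14, 1], [0, -0.06, 0]],
  [50, [7, 16, 4], [0, -0.09, 0]],
  [50, [6, 16, 16], [0, -0.15, 0]],
  [50, [3, 16, 34], [0, -0.23, 0]],
  [50, [0, 16, 52], [0, -0.32, 0]],
  [50, [-4, 16, 70], [0, -0.4, 0]],
  [50, [-6, 16, 82], [0, -0.46, 0]],
])

```text
clock: 20.85
tcp_pos: [0.5419, 0.242, 0.0796]
orientation: [1.028, 2.659, -0.154]
contact_force: [-0.8, 1.2, -3.3]
grip_width: 0.0649
```

```bash
python3 - <<'E'
from t import *
o=log(); print(o['grip_width'],o['joints'])
rows([(pour(.075+(.052-.075)*x,.008,68+17*x),68+17*x) for x in np.arange(1,9)/8])
E
```

```text
0.06486623349360351 [-1.08180562  0.55963657  0.51048407  1.99035138  0.06675265  0.59070742
  0.13165651]
[50, [-1.0, -1.0, 5.0], [0.0, -0.05, 0.0]]
[50, [-0.0, -1.0, 6.0], [0.0, -0.08, 0.0]]
[50, [0.0, -1.0, 7.0], [0.0, -0.12, 0.0]]
[50, [1.0, -1.0, 8.0], [0.0, -0.16, 0.0]]
[50, [1.0, -1.0, 9.0], [0.0, -0.19, 0.0]]
[50, [2.0, -1.0, 10.0], [0.0, -0.23, 0.0]]
[50, [3.0, -1.0, 12.0], [0.0, -0.27, 0.0]]
[50, [4.0, -1.0, 13.0], [0.0, -0.3, 0.0]]
```

```bash
python3 - <<'E'
from t import *
rows([(pour(.075-.010*x,.005,68+18*x),68+18*x) for x in np.arange(1,9)/8])
E
```

```text
[50, [1.0, -1.0, 2.0], [0.0, -0.05, 0.0]]
[50, [1.0, -1.0, 2.0], [0.0, -0.09, 0.0]]
[50, [1.0, -1.0, 1.0], [0.0, -0.13, 0.0]]
[50, [2.0, -1.0, 1.0], [0.0, -0.17, 0.0]]
[50, [2.0, -1.0, 0.0], [0.0, -0.2, 0.0]]
[50, [2.0, -1.0, -0.0], [0.0, -0.24, 0.0]]
[50, [2.0, -1.0, -1.0], [0.0, -0.28, 0.0]]
[50, [3.0, -1.0, -2.0], [0.0, -0.32, 0.0]]
```

play_rows([
  [50, [1, -1, 2], [0, -0.05, 0]],
  [50, [1, -1, 2], [0, -0.09, 0]],
  [50, [1, -1, 1], [0, -0.13, 0]],
  [50, [2, -1, 1], [0, -0.17, 0]],
  [50, [2, -1, 0], [0, -0.2, 0]],
  [50, [2, -1, 0], [0, -0.24, 0]],
  [50, [2, -1, -1], [0, -0.28, 0]],
  [50, [3, -1, -2], [0, -0.32, 0]],
])

```text
clock: 21.85
tcp_pos: [0.5387, 0.2437, 0.0808]
orientation: [0.917, 2.369, -0.292]
contact_force: [0.6, -0.3, -2.7]
grip_width: 0.0645
```

```bash
python3 - <<'E'
from t import *
o=log(); print(o['grip_width'],o['joints'])
rows([(pour(.065-.012*x,.005,86+8*x),86+8*x) for x in np.arange(1,9)/8])
E
```

```text
0.06452839833973328 [-1.45812183  0.73271275  0.79824345  2.05838513  0.25902275  0.51782577
 -0.20462257]
[50, [1.0, -0.0, 1.0], [0.01, -0.02, 0.0]]
[50, [1.0, -0.0, 2.0], [0.01, -0.04, 0.0]]
[50, [2.0, -0.0, 2.0], [0.01, -0.05, 0.0]]
[50, [3.0, -0.0, 2.0], [0.01, -0.07, 0.0]]
[50, [4.0, -0.0, 3.0], [0.01, -0.09, 0.0]]
[50, [4.0, -0.0, 3.0], [0.01, -0.11, 0.0]]
[50, [5.0, -0.0, 4.0], [0.01, -0.12, 0.0]]
[50, [6.0, -0.0, 4.0], [0.01, -0.14, 0.0]]
```

play_rows([
  [50, [1, 0, 1], [0.01, -0.02, 0]],
  [50, [1, 0, 2], [0.01, -0.04, 0]],
  [50, [2, 0, 2], [0.01, -0.05, 0]],
  [50, [3, 0, 2], [0.01, -0.07, 0]],
  [50, [4, 0, 3], [0.01, -0.09, 0]],
  [50, [4, 0, 3], [0.01, -0.11, 0]],
  [50, [5, 0, 4], [0.01, -0.12, 0]],
  [50, [6, 0, 4], [0.01, -0.14, 0]],
])

```text
clock: 22.85
tcp_pos: [0.5369, 0.2453, 0.0741]
orientation: [0.873, 2.24, -0.357]
contact_force: [-1.0, 0.1, -2.6]
grip_width: 0.0645
```

```bash
python3 - <<'E'
from t import *
o=log(); print(o['grip_width'],o['joints'],o['contact_force'])
rows([(pour(.053-.003*x,.005,94+6*x),94+6*x) for x in np.arange(1,9)/8])
E
```

```text
0.06454894581938125 [-1.57275203  0.86611962  0.87803435  2.063388    0.28716047  0.51272479
 -0.3183394 ] [-1.00126146  0.07646309 -2.55302298]
[50, [0.0, -0.0, -0.0], [-0.0, -0.01, 0.0]]
[50, [0.0, -0.0, -0.0], [-0.0, -0.03, 0.0]]
[50, [0.0, -0.0, -1.0], [-0.0, -0.04, 0.0]]
[50, [0.0, -0.0, -1.0], [-0.0, -0.05, 0.0]]
[50, [1.0, -0.0, -1.0], [-0.0, -0.06, 0.0]]
[50, [1.0, -0.0, -2.0], [-0.0, -0.08, 0.0]]
[50, [1.0, -0.0, -2.0], [-0.0, -0.09, 0.0]]
[50, [1.0, -0.0, -2.0], [-0.0, -0.1, 0.0]]
```

play_rows([
  [50, [0, 0, 0], [0, -0.01, 0]],
  [50, [0, 0, 0], [0, -0.03, 0]],
  [50, [0, 0, -1], [0, -0.04, 0]],
  [50, [0, 0, -1], [0, -0.05, 0]],
  [50, [1, 0, -1], [0, -0.06, 0]],
  [50, [1, 0, -2], [0, -0.08, 0]],
  [50, [1, 0, -2], [0, -0.09, 0]],
  [50, [1, 0, -2], [0, -0.1, 0]],
])

```text
clock: 23.85
tcp_pos: [0.5354, 0.2468, 0.0749]
orientation: [0.836, 2.147, -0.392]
contact_force: [-0.7, -0.1, -1.3]
grip_width: 0.0646
```

```bash
python3 - <<'E'
from t import *
o=log(); print(o['grip_width'],o['joints'],o['contact_force'])
rows([(pour(.050,.005,100+8*x),100+8*x) for x in np.arange(1,9)/8])
K,Rm,t_=w2c('top')
im,d=r.grab_frame('top'); im2,_=r.grab_frame('scene'); im3,_=r.grab_frame('wrist')
def px(n,p):
    K,Rm,t_=w2c(n); c=Rm@np.array(p)+t_; c=K@c; return (c[:2]/c[2]).astype(int)
for n,i in(('top',im),('scene',im2)):
    h=cv2.cvtColor(i,cv2.COLOR_RGB2HSV); u,v=px(n,[.504,.274,.03]); s=(slice(v-40,v+40),slice(u-50,u+50))
    print(n,u,v,((h[s][...,0]<14)&(h[s][...,1]>190)&(h[s][...,2]>120)).sum())
    if n=='top': A=cv2.resize(i[s],(400,320))
    else: Bq=cv2.resize(i[s],(400,320))
save('l.png',np.vstack([np.hstack([A,Bq]),cv2.resize(im3,(360,270)) if 0 else np.hstack([cv2.resize(im3,(360,270)),np.zeros((270,440,3),np.uint8)])]))
E
```

```text
0.0645945699345928 [-1.6451827   0.95834818  0.92648219  2.06490662  0.3008002   0.51854934
 -0.38725957] [-0.72744894 -0.05956601 -1.27545217]
[50, [-0.0, -0.0, -1.0], [-0.0, -0.02, 0.0]]
[50, [-0.0, -0.0, -2.0], [-0.0, -0.04, 0.0]]
[50, [-1.0, -0.0, -2.0], [-0.0, -0.06, 0.0]]
[50, [-1.0, -0.0, -3.0], [-0.0, -0.07, 0.0]]
[50, [-1.0, -0.0, -4.0], [-0.0, -0.09, 0.0]]
[50, [-1.0, -0.0, -5.0], [-0.0, -0.11, 0.0]]
[50, [-1.0, -0.0, -5.0], [-0.0, -0.13, 0.0]]
[50, [-1.0, -0.0, -6.0], [-0.0, -0.14, 0.0]]
top 122 243 2506
scene 352 182 8
```

View pics/l.png

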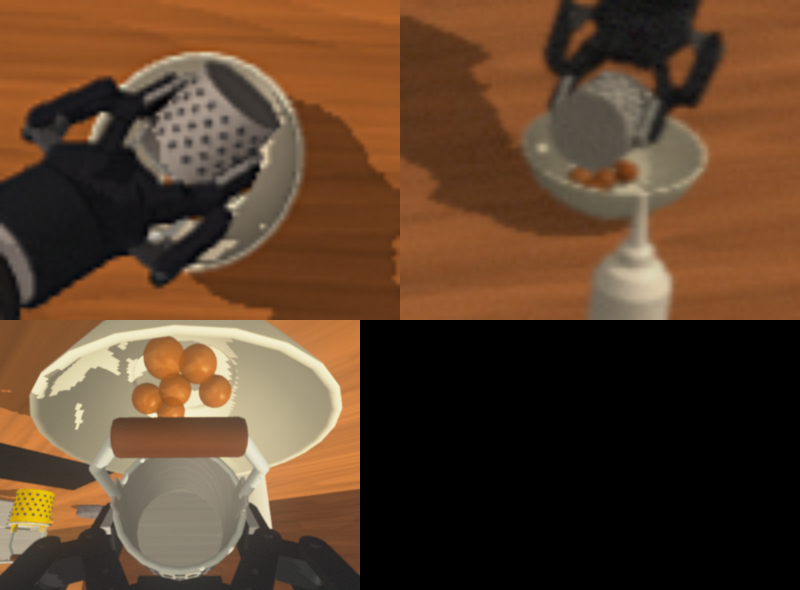

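The wrist view shows all six balls in the bowl, at (163,358), (198,362), (174,389), (145,398), (214,390) and (171,412). The basket is empty. I'll raise it straight up and take it back.

```bash
cat >> t.py <<'E'
L0=pour(.05,.005,100); L1=L0+[0,0,.11]
E
python3 - <<'E'
from t import *
rows(ramp(L0,100,L1,100,8))
E
```

```text
[50, [-3.0, -0.0, -3.0], [-0.0, -0.0, 0.0]]
[50, [-12.0, -0.0, -10.0], [-0.0, -0.0, 0.0]]
[50, [-26.0, -0.0, -22.0], [-0.0, -0.0, 0.0]]
[50, [-42.0, -0.0, -36.0], [-0.0, -0.0, 0.0]]
[50, [-58.0, -1.0, -49.0], [-0.0, -0.0, 0.0]]
[50, [-72.0, -1.0, -61.0], [-0.0, -0.0, 0.0]]
[50, [-81.0, -1.0, -68.0], [-0.0, -0.0, 0.0]]
[50, [-84.0, -1.0, -71.0], [-0.0, -0.0, 0.0]]
```

play_rows([
  [50, [-3, 0, -3], [0, 0, 0]],
  [50, [-12, 0, -10], [0, 0, 0]],
  [50, [-26, 0, -22], [0, 0, 0]],
  [50, [-42, 0, -36], [0, 0, 0]],
  [50, [-58, -1, -49], [0, 0, 0]],
  [50, [-72, -1, -61], [0, 0, 0]],
  [50, [-81, -1, -68], [0, 0, 0]],
  [50, [-84, -1, -71], [0, 0, 0]],
])

```text
clock: 25.0
tcp_pos: [0.5351, 0.2463, 0.1854]
orientation: [0.837, 2.148, -0.391]
contact_force: [0.3, 0.3, -2.0]
grip_width: 0.0645
```

```bash
python3 - <<'E'
from t import *
o=log(); print(o['joints'],o['clock'])
rows([(b,t) for b,t in ramp(L1,100,U+[0,0,.03],0,24)][:8])
E
```

```text
[-1.72137219  0.76133985  1.04520642  2.0438208   0.36524453  0.68641747
 -0.28554739] 25.0
[50, [0.0, -1.0, 0.0], [-0.0, 0.0, 0.0]]
[50, [-0.0, -3.0, 1.0], [-0.0, 0.02, 0.0]]
[50, [-1.0, -7.0, 3.0], [-0.0, 0.06, 0.0]]
[50, [-2.0, -12.0, 5.0], [-0.0, 0.11, 0.0]]
[50, [-4.0, -19.0, 8.0], [-0.0, 0.18, 0.0]]
[50, [-6.0, -27.0, 11.0], [-0.0, 0.25, -0.0]]
[50, [-8.0, -36.0, 14.0], [-0.0, 0.34, -0.0]]
[50, [-11.0, -46.0, 19.0], [-0.0, 0.43, -0.0]]
```

play_rows([
  [50, [0, -1, 0], [0, 0, 0]],
  [50, [0, -3, 1], [0, 0.02, 0]],
  [50, [-1, -7, 3], [0, 0.06, 0]],
  [50, [-2, -12, 5], [0, 0.11, 0]],
  [50, [-4, -19, 8], [0, 0.18, 0]],
  [50, [-6, -27, 11], [0, 0.25, 0]],
  [50, [-8, -36, 14], [0, 0.34, 0]],
  [50, [-11, -46, 19], [0, 0.43, 0]],
])

```text
clock: 26.0
tcp_pos: [0.5196, 0.1968, 0.1821]
orientation: [0.993, 2.543, -0.221]
contact_force: [-0.6, -0.1, -1.6]
grip_width: 0.065
```

```bash
python3 - <<'E'
from t import *
o=log(); print(o['joints'],o['clock'])
rows([(b,t) for b,t in ramp(L1,100,U+[0,0,.03],0,24)][8:16])
E
```

```text
[-1.40016315  0.4086814   0.84756496  2.0643763   0.185858    0.71133335
  0.08077039] 26.0
[50, [-4.0, -10.0, 3.0], [-0.0, 0.1, -0.0]]
[50, [-10.0, -22.0, 6.0], [-0.0, 0.21, -0.0]]
[50, [-16.0, -34.0, 9.0], [-0.0, 0.32, -0.0]]
[50, [-22.0, -46.0, 12.0], [-0.0, 0.43, -0.0]]
[50, [-29.0, -58.0, 15.0], [-0.0, 0.55, -0.0]]
[50, [-36.0, -70.0, 19.0], [-0.0, 0.66, -0.0]]
[50, [-43.0, -81.0, 23.0], [-0.0, 0.77, -0.0]]
[50, [-49.0, -92.0, 26.0], [-0.0, 0.87, -0.0]]
```

play_rows([
  [50, [-4, -10, 3], [0, 0.1, 0]],
  [50, [-10, -22, 6], [0, 0.21, 0]],
  [50, [-16, -34, 9], [0, 0.32, 0]],
  [50, [-22, -46, 12], [0, 0.43, 0]],
  [50, [-29, -58, 15], [0, 0.55, 0]],
  [50, [-36, -70, 19], [0, 0.66, 0]],
  [50, [-43, -81, 23], [0, 0.77, 0]],
  [50, [-49, -92, 26], [0, 0.87, 0]],
])

```text
clock: 27.0
tcp_pos: [0.4982, 0.0896, 0.1801]
orientation: [-0.994, -2.537, -0.222]
contact_force: [0.3, 0.4, -1.7]
grip_width: 0.0649
```

```bash
python3 - <<'E'
from t import *
o=log(); print(o['joints'],o['clock'])
rows([(b,t) for b,t in ramp(L1,100,U+[0,0,.03],0,24)][16:])
E
```

```text
[-0.48289064  0.48545462  0.5166888   1.84388212 -0.54360384  1.27453998
  1.11630107] 27.0
[50, [-6.0, -9.0, -1.0], [0.0, 0.09, -0.0]]
[50, [-13.0, -18.0, -4.0], [0.0, 0.18, -0.0]]
[50, [-19.0, -26.0, -6.0], [0.0, 0.25, -0.0]]
[50, [-24.0, -33.0, -7.0], [0.0, 0.32, -0.0]]
[50, [-28.0, -38.0, -8.0], [0.0, 0.37, -0.0]]
[50, [-31.0, -42.0, -9.0], [0.0, 0.4, -0.0]]
[50, [-32.0, -44.0, -10.0], [0.0, 0.43, -0.0]]
[50, [-33.0, -45.0, -10.0], [0.0, 0.43, -0.0]]
```

play_rows([
  [50, [-6, -9, -1], [0, 0.09, 0]],
  [50, [-13, -18, -4], [0, 0.18, 0]],
  [50, [-19, -26, -6], [0, 0.25, 0]],
  [50, [-24, -33, -7], [0, 0.32, 0]],
  [50, [-28, -38, -8], [0, 0.37, 0]],
  [50, [-31, -42, -9], [0, 0.4, 0]],
  [50, [-32, -44, -10], [0, 0.43, 0]],
  [50, [-33, -45, -10], [0, 0.43, 0]],
])

```text
clock: 28.0
tcp_pos: [0.4927, 0.0332, 0.175]
orientation: [-0.84, -2.145, -0.39]
contact_force: [0.1, 0.0, -2.7]
grip_width: 0.0647
```

```bash
python3 - <<'E'
from t import *
o=log(); print(o['joints'],o['clock'])
p,Q=P_(Bp,0); print(rel(p,Q)); rows(ramp(U+[0,0,.03],0,Bp+[0,0,.004],0,8))
E
```

```text
[-0.18991537  0.72648548  0.44498535  1.6634973  -0.64116873  1.68048025
  1.32941915] 28.0
(array([-1.144e+02,  1.000e-01,  9.700e+01]), array([ 0.004,  0.004, -0.003]))
[50, [-4.0, 0.0, 4.0], [0.0, 0.0, -0.0]]
[50, [-16.0, 0.0, 14.0], [0.0, 0.0, -0.0]]
[50, [-34.0, 0.0, 29.0], [0.0, 0.0, -0.0]]
[50, [-56.0, 0.0, 47.0], [0.0, 0.0, -0.0]]
[50, [-77.0, 0.0, 65.0], [0.0, 0.0, -0.0]]
[50, [-95.0, 0.0, 81.0], [0.0, 0.0, -0.0]]
[50, [-107.0, 0.0, 91.0], [0.0, 0.0, -0.0]]
[50, [-111.0, 0.0, 94.0], [0.0, 0.0, -0.0]]
```

play_rows([
  [50, [-4, 0, 4], [0, 0, 0]],
  [50, [-16, 0, 14], [0, 0, 0]],
  [50, [-34, 0, 29], [0, 0, 0]],
  [50, [-56, 0, 47], [0, 0, 0]],
  [50, [-77, 0, 65], [0, 0, 0]],
  [50, [-95, 0, 81], [0.004, 0.004, 0]],
  [50, [-107, 0, 91], [0.004, 0.004, -0.003]],
  [50, [-111, 0, 94], [0.004, 0.004, -0.003]],
])

```text
clock: 29.0
tcp_pos: [0.4919, 0.0334, 0.0282]
orientation: [-0.833, -2.141, -0.388]
contact_force: [-0.6, -0.6, -1.1]
grip_width: 0.0648
```

play_rows([
  [50, [0, 0, 0], [0, 0, 0]],
  [50, [-1, 0, 1], [0, 0, 0]],
  [50, [-2, 0, 1.5], [0, 0, 0]],
  [50, [-3, 0, 2.5], [0, 0, 0]],
  [50, [-3, 0, 2.5], [0, 0, 0]],
])

```text
clock: 29.62
tcp_pos: [0.4923, 0.0334, 0.0252]
orientation: [-0.833, -2.141, -0.389]
contact_force: [1.1, -1.3, 4.7]
grip_width: 0.0646
```

```bash
python3 - <<'E'
from t import *
o=log(); print(o['contact_force'],o['clock'])
p,Q=P_(Bp,0); print(rel(p,Q),o['tcp_pos']-p)
E
```

```text
[ 1.07921925 -1.25026293  4.72539123] 29.625
(array([-0.3,  0.2, -0.1]), array([-0.   , -0.002, -0.   ])) [-3.33556829e-04 -5.26450904e-06  1.36790947e-04]
```

play_rows([
  [68, [0, 0, 0], [0, 0, 0]],
  [74, [0, 0, 0], [0, 0, 0]],
  [80, [0, 0, 0], [0, 0, 0]],
  [85, [0, 0, 0], [0, 0, 0]],
  [85, [0, 0, 0], [0, 0, 0]],
])

```text
clock: 30.25
tcp_pos: [0.4922, 0.0334, 0.0252]
orientation: [-0.833, -2.141, -0.389]
contact_force: [-0.5, -0.1, -0.2]
grip_width: 0.0849
```

play_rows([
  [85, [0, 0, -8], [0, 0, 0]],
  [85, [0, 0, -25], [0, 0, 0]],
  [85, [0, 0, -45], [0, 0, 0]],
  [85, [0, 0, -65], [0, 0, 0]],
  [85, [0, 0, -85], [0, 0, 0]],
  [85, [0, 0, -100], [0, 0, 0]],
  [85, [20, 0, -125], [0, 0, 0]],
  [85, [50, 0, -150], [0, 0, 0]],
])

```text
clock: 31.25
tcp_pos: [0.5536, -0.0233, 0.1603]
orientation: [-0.834, -2.14, -0.388]
contact_force: [0.3, 0.0, 0.7]
grip_width: 0.085
```

```bash
python3 - <<'E'
from t import *
o=log(); print(o['contact_force'],o['clock'],o['tcp_pos'])
im,d=r.grab_frame('wrist'); P=wcloud(d,o)
m=(P[...,2]>.060)&(P[...,2]<.071)&(np.hypot(P[...,0]-.504,P[...,1]-.023)<.055); q=P[m]; print(len(q),np.median(q,0),cv2.minEnclosingCircle(q[:,:2].astype(np.float32)))
print('rim plane',np.linalg.lstsq(np.c_[q[:,:2]-q[:,:2].mean(0),np.ones(len(q))],q[:,2],rcond=None)[0])
t1,_=r.grab_frame('top'); sc,_=r.grab_frame('scene')
t0=np.load('top0.npz')['im']; np.save('t1.npy',t1)
save('m.png',np.vstack([np.hstack([cv2.resize(t1[125:300,80:420],(500,257)),cv2.resize(t1[210:275,90:155],(257,257))]),np.hstack([cv2.resize(im,(400,300)),cv2.resize(sc[110:290,180:420],(357,300))])]))
E
```

```text
[0.25222315 0.04034607 0.67122075] 31.25 [ 0.55361047 -0.02334871  0.16034259]
818 [0.51235575 0.01498872 0.06594962] ((0.5039563179016113, 0.023704281076788902), 0.03359555825591087)
rim plane [ 0.01728998 -0.01450688  0.06530315]
```

View pics/m.png

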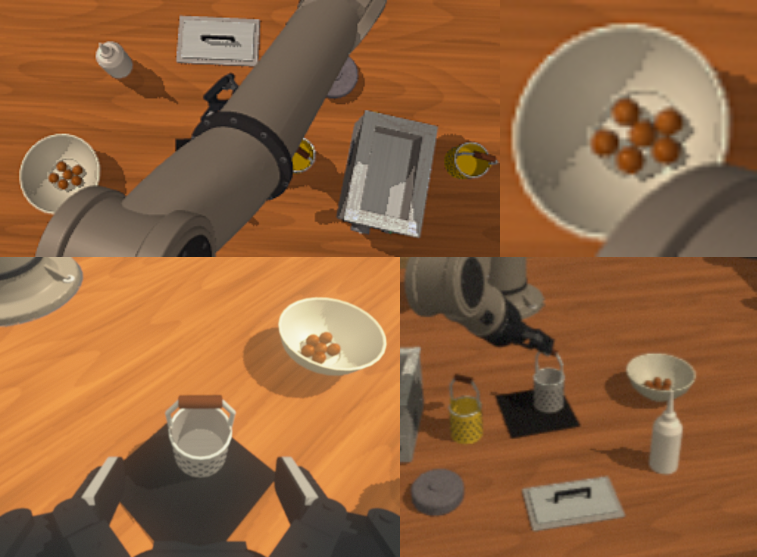

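All six balls lie in the bowl (top crop). The empty basket stands upright on the mat with its rim centre at (0.504, 0.024), and the bystanders are in place. I'm handing in.

```bash
python3 -c "
from h import *
print(r.hand_in())"
```

```text
the job is handed in; nothing more can be done
None
```

I finished the job and handed it in with the robot's clock at about 31 s of the 72 s allowed; `hand_in` gives no verdict.

**What I did:**
- I lifted the basket out of the tank by its bail, stood it upright on the mat and let go.
- I then took it round its body with the tool pointing 40° below horizontal and carried it to the bowl.
- I tipped it slowly to about 100°, with its lip about 50 mm above the bench over the middle of the bowl.
- I set the empty basket back on the mat, let go and backed the hand off.

**Last checks:**
- **Balls:** all six show in the bowl in the last top picture; the basket looks empty.
- **Basket:** it stands with its rim centre at about (0.504, 0.024), some 35 mm from the mat's centre. A plane fitted to the rim tilts 0.02 rad, within the 0.08 rad limit. The contact force was under 1 N after letting go.
- **Bystanders:** the bowl, bottle, felt wheel, lid and both yellow baskets look undisturbed. I judged this from the pictures and did not measure it at the end.

**What did not go to plan:** when I first set the basket down I tried to lean the bail over. The basket slid a few millimetres on the mat instead. It stayed well inside the tolerance, and I took its new position from the next picture.

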